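# Change the stamps in a soap stamping block

### The job

Set up the soap stamping block: fit the T-handle key from its wooden stand into the square socket in the middle of the clamp and turn it anticlockwise until the arms of the clamp lie about midway between the seats. Then turn each brass stamp lying on the table so that its flat matches and set it fully down in a D-shaped seat of its own (any seat), swing the clamp shut over the stamps by turning it with the key clockwise to its stop, and put the key back upright, fully down in its stand. Leave the soap bars, scraper, brush and jar where they are.

Things in the scene. Friction and masses are not known exactly. Their poses are not given: they have to be found in the camera images.
- key: Dark steel T-handle key, 112 high, 0.28 kg. A square shank 14 x 14 (the lowest 5 is narrower, 11 x 11), and across its top a square bar 90 long, 14 wide, from 98 to 112 above the tip. Origin: centre of the shank's tip; z up along the shank; x along the bar. Shank sides are square to the bar. It starts upright in the stand, the bar turned any way.
- stand: Fixed wooden block 56 x 56 x 50 high with a square well 24 x 24, 40 deep, in which the key stands with play and can turn freely. Origin: centre of the underside; z up, x and y square to the well's sides.
- stand_floor (a point): Centre of the floor of the stand's well, 10 above the table, where the key's tip stands.
- holder: Fixed stamping block: an aluminium disc of radius 98, 10 thick, that carries the seats (66 from its centre, 120 degrees apart) and the clamp. Origin: centre of its underside; z up; +x towards seat0. Its place and yaw vary.
- socket (a point): Centre of the mouth of the clamp's square socket, 40 above the table on the block's axis; turns with the clamp; z up, x and y square to the socket's sides. The socket is 16 x 16 and 30 deep (its floor is 10 above the table) in a hub 36 x 36, flush with its top.
- clamp (a joint): Angle (rad) of the steel clamp: a hub with three arms 20 wide, reaching 51 from the axis, from 30.5 to 38.5 above the table. 0: clockwise stop, shut, an arm over each seat's inner edge, 2.5 above the foot of a seated stamp. Grows anticlockwise from above to its stop at 1.15, open (arms between seats). Stays where left, friction 0.2 N m. The key has up to 0.15 rad of play either way.
- stamp0: Loose brass stamp (2 or 3 are present). D-shaped foot 18 high: a round of radius 21 with one flat 13 from its axis; above it, on the axis, a block 20 x 20 to grip, from 18 to 44 above the underside, its sides square to the flat, capped by a stamping face, top at 46. Origin: on the axis, at the underside; z up; +x points at the flat. 0.11 to 0.22 kg.
- stamp1: Loose brass stamp (2 or 3 are present). D-shaped foot 18 high: a round of radius 21 with one flat 13 from its axis; above it, on the axis, a block 20 x 20 to grip, from 18 to 44 above the underside, its sides square to the flat, capped by a stamping face, top at 46. Origin: on the axis, at the underside; z up; +x points at the flat. 0.11 to 0.22 kg.
- stamp2: Loose brass stamp (2 or 3 are present). D-shaped foot 18 high: a round of radius 21 with one flat 13 from its axis; above it, on the axis, a block 20 x 20 to grip, from 18 to 44 above the underside, its sides square to the flat, capped by a stamping face, top at 46. Origin: on the axis, at the underside; z up; +x points at the flat. 0.11 to 0.22 kg.
- seat0: One of three equal D-shaped seats on the stamping block; any stamp fits. Wall 14 high, 5 thick; the hollow is a round of radius 22.2 with a flat 14.2 from its axis: a stamp enters with its flat within about 4 degrees of the seat's. Origin: on the round's axis, on the floor where the stamp's underside rests (10 above the table); z up; +x points at the flat, away from the block's centre.
- seat1: One of three equal D-shaped seats on the stamping block; any stamp fits. Wall 14 high, 5 thick; the hollow is a round of radius 22.2 with a flat 14.2 from its axis: a stamp enters with its flat within about 4 degrees of the seat's. Origin: on the round's axis, on the floor where the stamp's underside rests (10 above the table); z up; +x points at the flat, away from the block's centre.
- seat2: One of three equal D-shaped seats on the stamping block; any stamp fits. Wall 14 high, 5 thick; the hollow is a round of radius 22.2 with a flat 14.2 from its axis: a stamp enters with its flat within about 4 degrees of the seat's. Origin: on the round's axis, on the floor where the stamp's underside rests (10 above the table); z up; +x points at the flat, away from the block's centre.
- soap_a: Bystander. Olive-coloured soap bar, 60 x 60 x 45 high; origin at the centre of its underside.
- soap_b: Bystander. Olive-coloured soap bar, 60 x 60 x 45 high; origin at the centre of its underside.
- soap_c: Bystander. Olive-coloured soap bar, 60 x 60 x 45 high; origin at the centre of its underside.
- scraper: Bystander. Scraper lying flat.
- brush: Bystander. Hand brush lying flat.
- jar: Bystander. Open steel cup, radius 35, 90 high; origin at the centre of its underside.

How it is judged:
On the way, in this order (a step that is already met when the one before it is completed fails the run):
1. with the key in its socket, the clamp is turned open (value of joint clamp above 0.8 rad and horizontal distance between key and socket below 0.006 m and z of key in the frame of socket below -0.015 m and angle between key's own z axis and vertical below 0.15 rad), for 0.2 s.
2. every stamp present stands fully down in a seat of its own (((horizontal distance between stamp0 and seat0 below 0.005 m and z of stamp0 in the frame of seat0 below 0.003 m and angle between stamp0's own z axis and vertical below 0.1 rad) or (horizontal distance between stamp0 and seat1 below 0.005 m and z of stamp0 in the frame of seat1 below 0.003 m and angle between stamp0's own z axis and vertical below 0.1 rad) or (horizontal distance between stamp0 and seat2 below 0.005 m and z of stamp0 in the frame of seat2 below 0.003 m and angle between stamp0's own z axis and vertical below 0.1 rad)) and ((horizontal distance between stamp1 and seat0 below 0.005 m and z of stamp1 in the frame of seat0 below 0.003 m and angle between stamp1's own z axis and vertical below 0.1 rad) or (horizontal distance between stamp1 and seat1 below 0.005 m and z of stamp1 in the frame of seat1 below 0.003 m and angle between stamp1's own z axis and vertical below 0.1 rad) or (horizontal distance between stamp1 and seat2 below 0.005 m and z of stamp1 in the frame of seat2 below 0.003 m and angle between stamp1's own z axis and vertical below 0.1 rad)) and ((horizontal distance between stamp2 and seat0 below 0.005 m and z of stamp2 in the frame of seat0 below 0.003 m and angle between stamp2's own z axis and vertical below 0.1 rad) or (horizontal distance between stamp2 and seat1 below 0.005 m and z of stamp2 in the frame of seat1 below 0.003 m and angle between stamp2's own z axis and vertical below 0.1 rad) or (horizontal distance between stamp2 and seat2 below 0.005 m and z of stamp2 in the frame of seat2 below 0.003 m and angle between stamp2's own z axis and vertical below 0.1 rad))), for 0.2 s.
3. with the key in its socket, the clamp is turned shut over the stamps (all of step 2 and value of joint clamp below 0.12 rad and horizontal distance between key and socket below 0.006 m and z of key in the frame of socket below -0.015 m and angle between key's own z axis and vertical below 0.15 rad), for 0.2 s.
At the end, for the whole second after the job is handed in: Every stamp present is in a seat (axis within 5 mm, underside within 3 mm of the seat's floor, upright within 0.1 rad), the clamp is within 0.12 rad of its clockwise stop, and the key stands at rest in its stand (within 8 mm, tip within 5 mm of the floor, upright within 0.1 rad) (all of step 2 and value of joint clamp below 0.12 rad and horizontal distance between key and stand_floor below 0.008 m and z of key in the frame of stand_floor below 0.005 m and angle between key's own z axis and vertical below 0.1 rad and linear speed of key below 0.02 m/s); the robot touches nothing.
It fails at once if a soap bar, the scraper, the brush or the jar is moved more than 5 cm (distance of any of soap_a, soap_b, soap_c, scraper, brush, jar from where it was at the start of the episode above 0.05 m).
Of stamp0, stamp1, stamp2 only 2 to 3 are there at a start; the rules pass over those that are not, and their reading is None.
At some moment in a run one of stamp0, stamp1, stamp2 may be knocked a few centimetres aside while the robot is not near it.
It also fails if it takes over 208 s, if anything falls off the work surface, if the arm or the gripper's body presses on something with over 40 N, if the wrist force passes 120 N, or if a joint passes its speed limit or range.

### The arm

A 6-joint arm with a two-finger parallel gripper is mounted at the origin on the work surface. World frame = base frame: x ahead of the robot, y to its left, z up, the work surface at z = 0. Lengths are in m, angles in rad, forces in N, time in s.
With the tool pointing down it reaches from about 0.35 to 0.775 m from the base axis. Payload 7.3 kg.
Tool frame: the origin (TCP) lies at the very end of the fingers, on their centre line; the grasp point (between the pads) lies grip_point_offset behind it (grip_point_offset is the distance from the TCP to the grasp point, in m); z points along the fingers, y is the direction in which the jaws open and shut (so a half turn about z gives the same grasp; the last joint's range is limited). The gripper opens to 92 mm and grips with 3 to 60 N. Pads are 19 mm wide; open, the fingers measure 130 mm over their backs; the gripper's body (75 mm by 190 mm) begins 47 mm behind the grasp point.
Start: joints at [-1.3, 0.342, 1.524, -0, 1.275, -0.146], TCP at [0.213, -0.48, 0.227] pointing down, gripper open.
Joint ranges: [-2.53, 2.53], [-0.77, 2.02], [0.04, 2.7], [-1, 4.14], [0.28, 2.66], [-3.11, 3.11]. Speed limits (rad/s): [2.57, 2.57, 3.14, 3.14, 3.14, 3.14].

### API

Orientations are given as [roll, pitch, yaw] about the fixed x, y, z axes, in that order (R = Rz(yaw) Ry(pitch) Rx(roll)).
In Python, from cell import * gives the robot as it stands.
- The arm moves only by the shell command python3 -m inch 'ROWS' [OPENING] [FORCE]. ROWS is JSON, a list that holds one entry, the list of rows, each a list of 4 numbers: the shift along the tool's x, y, z in mm, then the turn about the tool's z in rad. In form: [[[x, y, z, roll], ...]]. A call has 1 to 10 rows; each row shifts and turns the commanded pose from where the row before left it, along the tool's axes as they then stand; what a row does not reach is not made up. A row lasts 1/8 s, in which the tool goes at most 62.5 mm and 10.7 degrees, less where a joint would pass 70% of its speed; a pose out of reach is approached as far as the arm can. A call with a gripper value outside its range is refused whole. OPENING is the closure, from -1 (fully open) to 1 (shut), set as the call begins (- or left out, the last holds). The fingers move at their own pace and stop on an object; FORCE is the grip in N (left out, the last holds). Time passes only in rows, so rows that do not move let the fingers close. It gives the time, the measured TCP pose, the force and the opening at its end, in the units of the state.
- observe(): the state, without advancing time (a new reading comes with each control period).
- read_camera(name): name is "side" or "top"; returns a dict with "img" (420x560x3 uint8, blue, green, red), "fx", "fy", "cx", "cy" (pixels), "k1" (the pictures are not rectified: a ray, as slopes to the right and down, at radius r is drawn at 1 + k1 r^2 times it, then the intrinsics apply), "eye" and "rotation" of the camera in the world. Camera axes: x right, y down, z forward; pixel columns grow to the right and rows downward; lengths in m; the calibration is good to about 2 mm. A picture is of the moment at which its call begins. There is no depth.
- hand_in(): hands the job in, once; it reports no verdict.
Trained networks look in the newest picture that a camera, given by its name, has taken for a name from the list of things; names that differ only in an ending like _2 or _b are one class to them, and where a whole thing is asked for, a point or a joint stands for the part that bears it (a point fixed in the world has none). Each returns a list of dicts, best first, with "conf" (0 to 1); they miss things now and then, are a little off and sometimes report something else, mostly with a low value. They report only what shows in the picture. A call takes as long as a camera call.
- boxes_of(camera, label): "at" ([row, column] in pixels, amid what is visible of it).
- place_of(camera, label): "at" ([row, column] in pixels: a listed point, or the origin of a listed thing).
The state is a dict: "time": time; "qpos": joint angles; "qvel": joint speeds; "joint_efforts": joint torques, N m; "tool_pos": TCP position; "tool_rot": TCP orientation; "contact_force": force on the tool from outside, world axes, zero at the start; "torque": the same for the moment, N m; "opening": finger opening in m.
Only numpy, scipy, OpenCV 4.12 (cv2) and the standard library are available. Lean on these libraries where they do the work, as an engineer would, in place of code of your own. Each camera call takes 0.05 s, during which the arm holds its last target. There are 200 camera calls.

## Working session

There is one attempt and no reset: what is moved stays moved. The work goes in short steps, Python scripts to look and compute and a shell command to move; the robot and the scene stay as the last step left them, time stands still between calls to the robot, and variables do not carry over. Pictures are saved under pics/ and viewed, about 12 in all and at most 16, crops included, and the job is handed in when it is done.

```bash
ls; mkdir -p pics
cat > h.py <<'E'
from cell import *
import numpy as np, cv2
def cam(n): return read_camera(n)
def pix2w(c,at,z):
    # at [row,col] -> world point on plane z
    u=(at[1]-c["cx"])/c["fx"]; v=(at[0]-c["cy"])/c["fy"]
    K=np.eye(3); p=cv2.undistortPoints(np.array([[[u,v]]],float),K,np.array([c["k1"],0,0,0.]))[0,0]
    d=np.array(c["rotation"])@np.array([p[0],p[1],1.]); e=np.array(c["eye"])
    return e+d*(z-e[2])/d[2]
def w2pix(c,P):
    q=np.array(c["rotation"]).T@(np.array(P,float)-np.array(c["eye"])); x,y=q[0]/q[2],q[1]/q[2]
    s=1+c["k1"]*(x*x+y*y); return np.array([c["cy"]+c["fy"]*y*s,c["cx"]+c["fx"]*x*s])
E
python3 - <<'E'
from h import *
for n in("top","side"):
    c=cam(n); cv2.imwrite(f"pics/{n}0.png",c["img"])
    print(n,c["fx"],c["cx"],c["cy"],c["k1"],np.round(c["eye"],3),np.round(c["rotation"],3).tolist())
    for l,z in(("key",.01),("stand",0),("stand_floor",.01),("holder",0),("socket",.04),("stamp0",0),("seat0",.01),("soap_a",0),("jar",0),("scraper",0),("brush",0)):
        for d in place_of(n,l)[:5]:
            if d["conf"]>.2: print(l,round(d["conf"],2),np.round(d["at"],1),np.round(pix2w(c,d["at"],z)[:2],4))
s=observe(); print(s)
E
```

```text
pics
top 429.866489575045 277.77068325555973 209.8835895139704 -0.13811108491800056 [ 0.383 -0.03   1.298] [-3.015, 0.001, -1.56]Traceback (most recent call last):
  File "<stdin>", line 7, in <module>
  File "h.py", line 9, in pix2w
    return e+d*(z-e[2])/d[2]
                        ~^^^
IndexError: invalid index to scalar variable.
```

```bash
cat > h.py <<'E'
from cell import *
import numpy as np, cv2
from scipy.spatial.transform import Rotation as Ro
def cam(n):
    c=read_camera(n); c["R"]=Ro.from_euler("xyz",c["rotation"]).as_matrix(); c["eye"]=np.array(c["eye"]); return c
def pix2w(c,at,z):
    u=(at[1]-c["cx"])/c["fx"]; v=(at[0]-c["cy"])/c["fy"]
    p=cv2.undistortPoints(np.array([[[u,v]]],float),np.eye(3),np.array([c["k1"],0,0,0.]))[0,0]
    d=c["R"]@np.array([p[0],p[1],1.]); e=c["eye"]
    return e+d*(z-e[2])/d[2]
def w2pix(c,P):
    q=c["R"].T@(np.array(P,float)-c["eye"]); x,y=q[0]/q[2],q[1]/q[2]
    s=1+c["k1"]*(x*x+y*y); return np.array([c["cy"]+c["fy"]*y*s,c["cx"]+c["fx"]*x*s])
E
python3 - <<'E'
from h import *
for n in("top","side"):
    c=cam(n); cv2.imwrite(f"pics/{n}0.png",c["img"])
    print(n,c["fx"],c["cx"],c["cy"],c["k1"],np.round(c["eye"],3),np.round(c["rotation"],3).tolist())
    for l,z in(("key",.01),("stand",0),("stand_floor",.01),("holder",0),("socket",.04),("stamp0",0),("seat0",.01),("soap_a",0),("jar",0),("scraper",0),("brush",0)):
        for d in place_of(n,l)[:5]:
            if d["conf"]>.2: print(l,round(d["conf"],2),np.round(d["at"],1),np.round(pix2w(c,d["at"],z)[:2],4))
s=observe(); print(s)
E
```

```text
top 429.866489575045 277.77068325555973 209.8835895139704 -0.13811108491800056 [ 0.383 -0.03   1.298] [-3.015, 0.001, -1.56]
key 0.43 [215.4 156.9] [0.527  0.3409]
stand 0.63 [214.1 160. ] [0.5322 0.3342]
stand_floor 0.53 [218.  155.3] [0.5189 0.3455]
stand_floor 0.29 [198.5 333.8] [ 0.5848 -0.1974]
holder 0.95 [202.9 226.3] [0.5691 0.13  ]
socket 0.53 [201.1 224.9] [0.5687 0.1294]
stamp0 0.71 [237.8 366.3] [ 0.4668 -0.2975]
stamp0 0.51 [234.3 310.9] [ 0.4759 -0.1286]
stamp0 0.41 [197.5 336. ] [ 0.5895 -0.2055]
seat0 0.55 [193.7 204.9] [0.5953 0.1951]
seat0 0.48 [222.7 227.7] [0.5074 0.1229]
seat0 0.39 [193.  244.4] [0.5986 0.0744]
soap_a 0.9 [180.8 372.8] [ 0.6433 -0.3205]
soap_a 0.69 [154.2 280.7] [ 0.7236 -0.0347]
soap_a 0.66 [272.9 181.8] [0.3543 0.2599]
jar 0.73 [171.7 165.5] [0.6652 0.3233]
scraper 0.87 [223.5 412.7] [ 0.5117 -0.4429]
brush 0.75 [149.8 231. ] [0.7362 0.1201]
side 537.822214300693 284.61636607224625 210.51393102761438 0.0037732168236154703 [0.264 0.84  0.872] [-2.288, -0.006, -2.824]
key 0.67 [360.8 234.2] [0.5237 0.3303]
stand 0.75 [370.8 233.4] [0.5201 0.3444]
[... 790 characters left out ...]
889 -0.194 ]
{'time': 1.3, 'qpos': array([-1.30006257e+00,  3.42025929e-01,  1.52412498e+00,  2.18296618e-05,
        1.27540124e+00, -1.46017893e-01]), 'qvel': array([-1.74859876e-03,  7.25005462e-04, -4.77819680e-04, -1.49861524e-03,
       -2.45798596e-05,  1.05770896e-03]), 'joint_efforts': array([-1.38984768e-03, -4.31138349e+01, -2.44484836e+01,  7.17368256e-02,
        4.83284192e-02, -4.46703112e-06]), 'tool_pos': array([ 0.21253599, -0.48006435,  0.22671831]), 'tool_rot': array([ 3.14154953e+00, -1.47678159e-05,  4.16745297e-01]), 'contact_force': array([ 0.50015017,  0.33287111, -0.32392806]), 'torque': array([ 0.01371881, -0.05232275, -0.00932907]), 'opening': 0.09155244872447832}
```

View pics/top0.png

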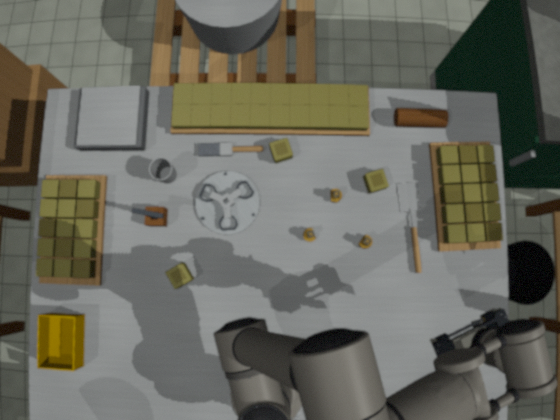

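View pics/side0.png

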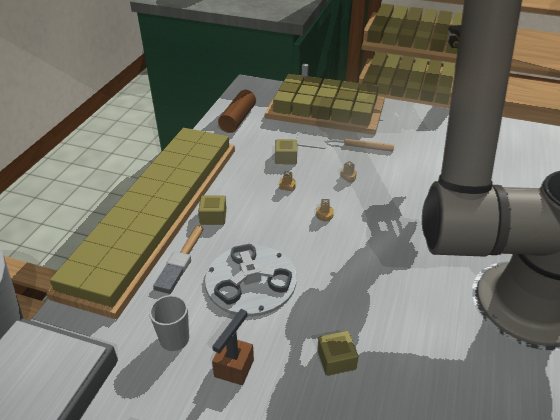

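Run:
```python
from h import *
print(grip_point_offset if 'grip_point_offset' in globals() else [k for k in globals() if not k.startswith('_')])
t=cv2.imread("pics/top0.png"); s=cv2.imread("pics/side0.png")
def cr(im,r,c,h): 
    p=im[r-h:r+h,c-h:c+h]; return cv2.resize(p,(266,266),interpolation=cv2.INTER_CUBIC)
a=np.hstack([cr(t,195,336,15),cr(t,234,310,15),cr(t,240,366,15)])
b=np.hstack([cr(s,182,288,17),cr(s,209,325,17),cr(s,172,349,17)])
cv2.imwrite("pics/stamps.png",np.vstack([a,b]))
k=lambda im,r,c,h:cv2.resize(im[r-h:r+h,c-h:c+h],(400,400),interpolation=cv2.INTER_CUBIC)
cv2.imwrite("pics/hold.png",np.hstack([k(t,202,226,36),k(s,278,251,50)]))
```

```text
0.0188
```

View pics/stamps.png

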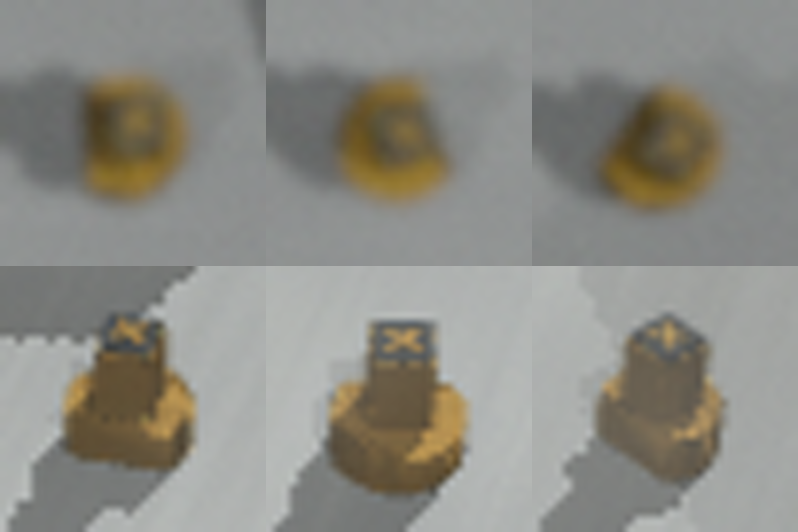

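View pics/hold.png

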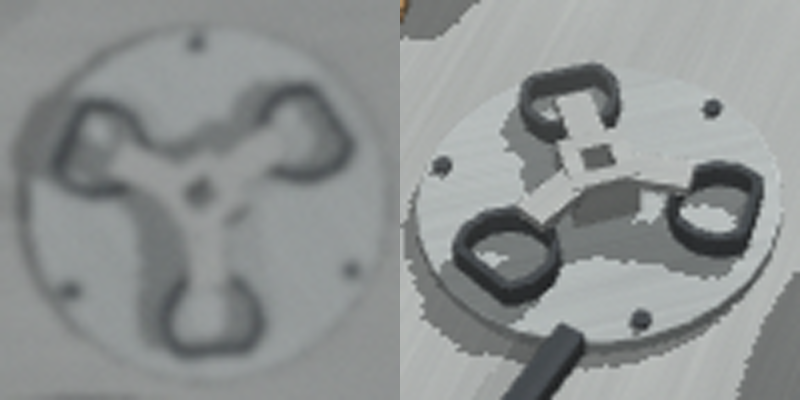

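Run:
```python
from h import *
im={n:cam(n) for n in("top","side")}
g={n:cv2.cvtColor(im[n]["img"],cv2.COLOR_BGR2GRAY).astype(float) for n in im}
B={"top":[(173.7,225.1),(214.6,253),(218.2,202.6)],"side":[(241,211.5),(255,279),(308,261.5)]}
B["side"]=[(278-50+r/4,251-50+(c-400)/4) for r,c in((166,442),(107,712),(320,641))]
for n in B:
    P=[]
    for r,c in B[n]:
        r0,c0=int(round(r)),int(round(c)); w=3; p=g[n][r0-w:r0+w+1,c0-w:c0+w+1]
        d=np.clip(np.median(p)-10-p,0,None); rr,cc=np.mgrid[r0-w:r0+w+1,c0-w:c0+w+1]
        at=((d*rr).sum()/d.sum(),(d*cc).sum()/d.sum()); P.append(pix2w(im[n],at,.012)[:2])
    P=np.array(P); m=P.mean(0); v=P-m
    print(n,m.round(4),np.round(np.hypot(*v.T),4),np.round(np.degrees(np.arctan2(v[:,1],v[:,0])),1))
t,s=im["top"]["img"],im["side"]["img"]
k=lambda im,r,c,h:cv2.resize(im[r-h:r+h,c-h:c+h],(400,400),interpolation=cv2.INTER_CUBIC)
cv2.imwrite("pics/key.png",np.hstack([k(t,215,155,20),k(s,348,232,40)]))
```

```text
top [0.571  0.1282] [0.0888 0.089  0.0899] [   4.6 -114.7  124.8]
side [0.5694 0.1285] [0.0878 0.0878 0.0882] [   4.9 -114.9  125. ]
```

View pics/key.png

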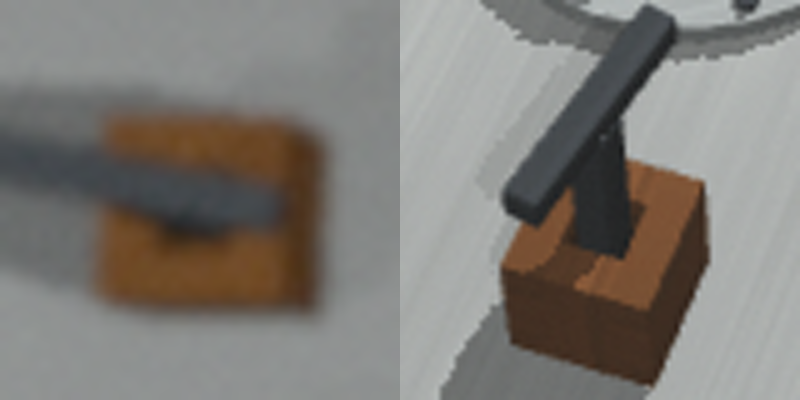

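Run:
```python
from h import *
im={n:cam(n) for n in("top","side")}
f=lambda x,y:(308+y/5,192+(x-400)/5)
a=pix2w(im["side"],f(660,12),.122);b=pix2w(im["side"],f(521,196),.122)
print(a,b,(a+b)/2,np.linalg.norm(a-b),np.degrees(np.arctan2(*(b-a)[1::-1])))
c=im["top"]["img"]; e=pix2w(im["top"],(215.3,163.3),.122); print(e)
# stand top corners side
for x,y in((502,268),(650,308),(706,182),(560,150)): print(pix2w(im["side"],f(x,y),.05))
for x,y in((105,120),(290,130),(280,300),(100,290)): print("t",pix2w(im["top"],(195+y/10,135+x/10),.05))
# brass segmentation of stamps, mask outline fit
for n in im:
    h=cv2.cvtColor(im[n]["img"],cv2.COLOR_BGR2HSV)
    print(n,[h[r,cc].tolist() for r,cc in (((195,340),(198,330)) if n=="top" else ((190,288),(186,296)))])
cv2.imwrite("pics/kt.png",cv2.resize(c[195:235,115:175],(600,400),interpolation=cv2.INTER_CUBIC))
```

```text
[0.51218728 0.2970788  0.122     ] [0.52768543 0.38203789 0.122     ] [0.51993635 0.33955835 0.122     ] 0.08636110568969746 79.66183295267771
[0.51497977 0.29041756 0.122     ]
[0.54735277 0.36751563 0.05      ]
[0.49218426 0.36596968 0.05      ]
[0.49207259 0.31144162 0.05      ]
[0.54751702 0.31534581 0.05      ]
t [0.54717007 0.3652095  0.05      ]
t [0.54478046 0.30890988 0.05      ]
t [0.49428598 0.30969795 0.05      ]
t [0.49648682 0.36421697 0.05      ]
top [[21, 138, 129], [20, 57, 103]]
side [[19, 74, 96], [60, 1, 171]]
```

Run:
```python
from h import *
C=np.array([.570,.1284]); c=cam("side"); r0,c0,h,k=266,249,16,12
def draw(hub,cl):
    p=cv2.resize(c["img"][r0-h:r0+h,c0-h:c0+h],None,fx=k,fy=k,interpolation=cv2.INTER_CUBIC)
    def poly(pts,z,ang,col):
        a=np.radians(ang);R=np.array([[np.cos(a),-np.sin(a)],[np.sin(a),np.cos(a)]])
        q=[w2pix(c,[*(C+R@np.array(x)),z]) for x in pts]
        q=np.array([[(b-c0+h+.5)*k,(a-r0+h+.5)*k] for a,b in q],int); cv2.polylines(p,[q],True,col,1)
    sq=lambda s:[(-s,-s),(s,-s),(s,s),(-s,s)]
    poly(sq(.008),.04,hub,(0,0,255)); poly(sq(.018),.04,hub,(0,255,0))
    for a in(64.85,-55.15,-175.15): poly([(.018,-.01),(.051,-.01),(.051,.01),(.018,.01)],.0385,a+cl,(255,0,0))
    return p
cv2.imwrite("pics/sock.png",np.hstack([draw(35,0),draw(5,0)]))
```

```text
(no output)
```

View pics/sock.png

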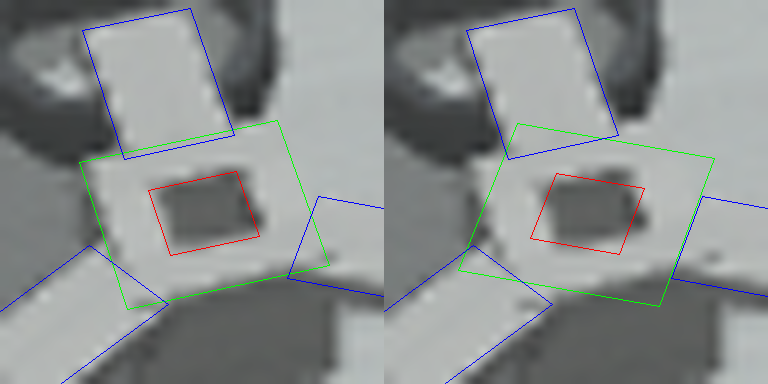

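```bash
cat > go.py <<'E'
import sys
from h import *
def d(x,y,z,yaw=None,s=None):
    s=s or observe(); p=s["tool_pos"]; R=Ro.from_euler("xyz",s["tool_rot"]).as_matrix()
    v=R.T@(np.array([x,y,z])-p)*1e3
    r=0 if yaw is None else -((np.radians(yaw)-s["tool_rot"][2]+np.pi)%(2*np.pi)-np.pi)
    print("t%.2f tcp"%s["time"],p.round(4),"yaw %.2f"%np.degrees(s["tool_rot"][2]),"q6 %.2f"%s["qpos"][5],"F",s["contact_force"].round(1),"T",s["torque"].round(2),"op %.4f"%s["opening"])
    print("tool shift mm",v.round(1),"turn",round(r,3))
if __name__=="__main__": d(*map(float,sys.argv[1:]))
E
python3 go.py .45 -.1 .2
python3 - <<'E'
from h import *
print(observe()["tool_rot"])
E
```

```text
t1.55 tcp [ 0.2125 -0.4801  0.2267] yaw 23.88 q6 -0.15 F [-1.2  0.2  0.1] T [-0.02  0.01  0.02] op 0.0917
tool shift mm [ 371.  -251.4   26.7] turn 0
[3.14153994e+00 2.32802768e-05 4.16789287e-01]
```

```bash
python3 -m inch '[[[46,-31,0,0],[46,-31,0,0],[46,-31,0,0],[46,-31,0,0],[46,-31,0,0],[46,-31,0,0],[46,-31,0,0],[46,-31,0,0],[0,0,0,-0.18],[0,0,0,-0.18]]]' -1; python3 go.py .52 .339 .2 80
```

```text
time: 2.8
tool_pos: [0.449, -0.1033, 0.2267]
tool_rot: [3.141, 0.0, 0.785]
contact_force: [1.2, 0.1, -0.6]
opening: 0.0918
t2.80 tcp [ 0.449  -0.1033  0.2267] yaw 44.98 q6 0.39 F [ 1.2  0.1 -0.6] T [-0.04 -0.02 -0.02] op 0.0918
tool shift mm [ 362.9 -262.7   26.6] turn -0.611
```

```bash
python3 -m inch '[[[45,-33,0,0],[45,-33,0,0],[45,-33,0,0],[45,-33,0,0],[46,-33,0,0],[45,-33,0,0],[46,-33,0,0],[46,-32,0,0],[0,0,0,-0.18],[0,0,0,-0.18]]]'; python3 -m inch '[[[0,0,0,-0.125],[0,0,0,-0.125],[0,0,0,0],[0,0,0,0]]]';  python3 go.py .52 .339 .093 80
```

```text
time: 4.05
tool_pos: [0.5229, 0.3386, 0.226]
tool_rot: [-3.141, 0.001, 1.144]
contact_force: [0.5, 0.0, -0.3]
opening: 0.0918
time: 4.55
tool_pos: [0.5232, 0.3377, 0.2266]
tool_rot: [-3.142, 0.0, 1.384]
contact_force: [0.3, -0.9, -1.6]
opening: 0.092
t4.55 tcp [0.5232 0.3377 0.2266] yaw 79.32 q6 0.64 F [ 0.3 -0.9 -1.6] T [-0.03 -0.06  0.02] op 0.0920
tool shift mm [  0.7  -3.3 133.6] turn -0.012
```

```bash
python3 -m inch '[[[1,-3,45,-0.012],[0,0,45,0],[0,0,30,0],[0,0,13,0],[0,0,0,0]]]'; python3 -m inch '[[[0,0,0,0],[0,0,0,0],[0,0,0,0],[0,0,0,0],[0,0,0,0],[0,0,0,0],[0,0,0,0]]]' 1 30; python3 go.py .52 .339 .093 80
```

```text
time: 5.18
tool_pos: [0.5204, 0.3392, 0.0934]
tool_rot: [-3.141, 0.001, 1.398]
contact_force: [0.7, -0.3, -0.4]
opening: 0.0918
time: 6.05
tool_pos: [0.5204, 0.3392, 0.0936]
tool_rot: [-3.142, 0.0, 1.399]
contact_force: [0.1, -0.1, -1.1]
opening: 0.0267
t6.05 tcp [0.5204 0.3392 0.0936] yaw 80.14 q6 0.63 F [ 0.1 -0.1 -1.1] T [-0.02 -0.05 -0.01] op 0.0267
tool shift mm [-0.3 -0.3  0.6] turn 0.003
```

Still closing; wait a little more, then lift.

```bash
python3 -m inch '[[[0,0,0,0],[0,0,0,0],[0,0,0,0],[0,0,0,0]]]' 1 30; python3 -m inch '[[[0,0,-20,0],[0,0,-40,0],[0,0,-40,0],[0,0,-10,0],[0,0,0,0]]]'; python3 go.py .5704 .1284 .21 35;  python3 - <<'E'
from h import *
im={n:cam(n) for n in("top","side")}
print([ (n,[ (round(d["conf"],2),np.round(d["at"],1)) for d in place_of(n,"key")[:2]]) for n in im])
k=lambda im,r,c,h:cv2.resize(im[r-h:r+h,c-h:c+h],(400,400),interpolation=cv2.INTER_CUBIC)
cv2.imwrite("pics/k2.png",k(im["side"]["img"],310,232,50))
for z in (.1,.198,.212):
  # tip predicted
  print(z,w2pix(im["side"],[.5204,.3392,z]))
E
```

```text
time: 6.55
tool_pos: [0.5204, 0.3392, 0.0937]
tool_rot: [3.142, 0.0, 1.399]
contact_force: [-0.4, 0.5, 0.0]
opening: 0.0138
time: 7.18
tool_pos: [0.5201, 0.3391, 0.2029]
tool_rot: [-3.141, 0.0, 1.399]
contact_force: [-1.1, 0.3, -3.3]
opening: 0.0136
t7.17 tcp [0.5201 0.3391 0.2029] yaw 80.15 q6 0.63 F [-1.1  0.3 -3.3] T [-0.03 -0.08 -0.08] op 0.0136
tool shift mm [-199.    85.6   -7. ] turn 0.788
[('top', [(0.68, array([210.8, 147.2])), (0.55, array([218. , 156.2]))]), ('side', [(0.63, array([326.5, 231.9]))])]
0.1 [335.78470342 231.13506139]
0.198 [299.01797396 227.51314776]
0.212 [293.31278739 226.95091646]
```

View pics/k2.png

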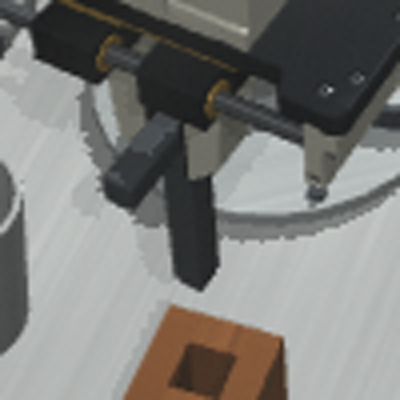

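```bash
python3 -m inch '[[[-40,17,0,0],[-40,17,0,0],[-40,17,0,0],[-40,17,0,0],[-39,17,0,0],[0,0,0,0.158],[0,0,0,0.158],[0,0,0,0.158],[0,0,0,0.158],[0,0,0,0.156]]]';python3 -m inch '[[[0,0,20,0],[0,0,20,0],[0,0,5,0],[0,0,0,0],[0,0,0,0]]]'; python3 go.py .570 .1285 .157 35
cat > ov.py <<'E'
from h import *
import sys
def ov(name,tz,off,fn,h=24,k=16,names=("side","top"),C=(.570,.1285)):
    s=observe(); P=s["tool_pos"]; yaw=s["tool_rot"][2]; out=[]
    a0=np.array([np.cos(yaw),np.sin(yaw)]); 
    for n in names:
        c=cam(n); tip=[*(P[:2]+a0*off),P[2]-tz]
        r0,c0=w2pix(c,[C[0],C[1],.06]).astype(int); hh=h if n=="side" else h*2//3; kk=400/(2*hh)
        p=cv2.resize(c["img"][r0-hh:r0+hh,c0-hh:c0+hh],(400,400),interpolation=cv2.INTER_CUBIC)
        def sq(s,z,ctr,ang,col):
            R=np.array([[np.cos(ang),-np.sin(ang)],[np.sin(ang),np.cos(ang)]])
            q=np.array([w2pix(c,[*(np.array(ctr[:2])+R@np.array(v)*s),z]) for v in((-1,-1),(1,-1),(1,1),(-1,1))])
            q=((q-[r0-hh,c0-hh]+.5)*kk)[:,::-1].astype(int); cv2.polylines(p,[q],True,col,1)
        sq(.0055,tip[2],tip,yaw,(0,255,255)); sq(.007,tip[2]+.005,tip,yaw,(0,0,255)); sq(.007,tip[2]+.06,tip,yaw,(0,0,255))
        sq(.008,.04,C,np.radians(34.85),(0,255,0))
        out.append(p)
    cv2.imwrite(fn,np.hstack(out))
E
python3 -c "
from ov import *
ov('k',.0836,0,'pics/k3.png')"
```

```text
time: 8.62
tool_pos: [0.5696, 0.1285, 0.2024]
tool_rot: [-3.141, 0.002, 0.606]
contact_force: [0.4, -0.8, -3.3]
opening: 0.0137
time: 9.25
tool_pos: [0.5706, 0.1287, 0.1594]
tool_rot: [3.141, -0.001, 0.611]
contact_force: [-0.7, 0.7, -3.0]
opening: 0.0135
t9.25 tcp [0.5706 0.1287 0.1594] yaw 35.00 q6 1.05 F [-0.7  0.7 -3. ] T [-0.05  0.02  0.05] op 0.0135
tool shift mm [-0.6 -0.2  2.4] turn -0.0
```

View pics/k3.png

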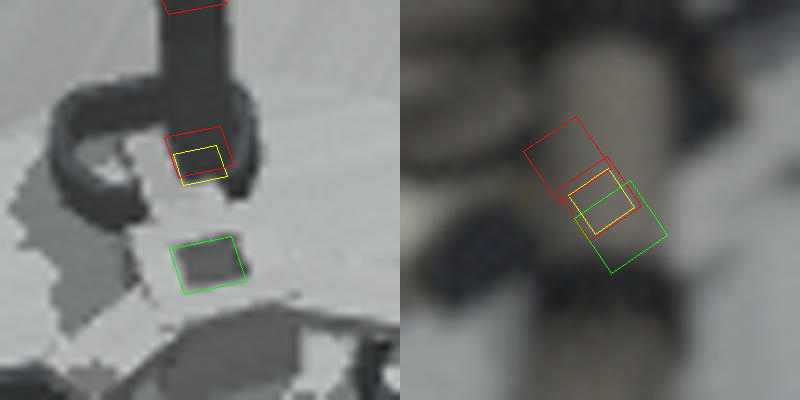

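```bash
python3 -m inch '[[[-0.8,-0.3,17,0],[0,0,18,0],[0,0,3,0],[0,0,3,0],[0,0,0,0]]]'; python3 go.py .570 .1285 .0936 34.85; python3 -m inch '[[[0,0,3,0],[0,0,3,0],[0,0,0,0]]]'; python3 go.py .570 .1285 .0936 34.85
```

```text
time: 9.98
tool_pos: [0.5696, 0.1285, 0.1183]
tool_rot: [3.141, -0.001, 0.611]
contact_force: [-0.1, 0.1, -2.4]
opening: 0.0139
t9.97 tcp [0.5696 0.1285 0.1183] yaw 35.00 q6 1.05 F [-0.1  0.1 -2.4] T [-0.   -0.03  0.03] op 0.0139
tool shift mm [ 0.3  0.2 24.7] turn 0.003
time: 10.35
tool_pos: [0.5693, 0.1283, 0.1115]
tool_rot: [3.141, 0.0, 0.611]
contact_force: [0.6, -1.4, -3.3]
opening: 0.0138
t10.35 tcp [0.5693 0.1283 0.1115] yaw 35.00 q6 1.05 F [ 0.6 -1.4 -3.3] T [-0.14 -0.12 -0.01] op 0.0138
tool shift mm [ 0.7  0.2 17.9] turn 0.003
```

```bash
python3 -m inch '[[[0,0,4,0],[0,0,4,0],[0,0,4,0],[0,0,3,0],[0,0,0,0]]]'; python3 go.py .570 .1285 .0946 34.85
```

```text
time: 10.98
tool_pos: [0.5693, 0.1283, 0.0963]
tool_rot: [3.141, 0.0, 0.611]
contact_force: [1.4, -1.1, -5.0]
opening: 0.0137
t10.97 tcp [0.5693 0.1283 0.0963] yaw 35.00 q6 1.05 F [ 1.4 -1.1 -5. ] T [-0.32 -0.32 -0.03] op 0.0137
tool shift mm [0.7 0.2 1.7] turn 0.003
```

```bash
python3 -m inch '[[[0,0,0,-0.08],[0,0,0,-0.08],[0,0,0,-0.08],[0,0,0,-0.08],[0,0,0,-0.08],[0,0,0,0]]]'; python3 go.py .570 .1285 .0946 101;python3 -m inch '[[[0,0,0,-0.08],[0,0,0,-0.08],[0,0,0,-0.08],[0,0,0,-0.08],[0,0,0,-0.08],[0,0,0,-0.08],[0,0,0,0]]]'; python3 go.py .570 .1285 .0946 101
```

```text
time: 11.72
tool_pos: [0.5694, 0.1279, 0.0967]
tool_rot: [3.141, 0.001, 1.01]
contact_force: [1.1, -3.4, -2.5]
opening: 0.0141
t11.72 tcp [0.5694 0.1279 0.0967] yaw 57.86 q6 0.65 F [ 1.1 -3.4 -2.5] T [-0.81 -0.27 -0.13] op 0.0141
tool shift mm [0.8 0.2 2.1] turn -0.753
time: 12.6
tool_pos: [0.5691, 0.128, 0.0967]
tool_rot: [-3.141, 0.001, 1.489]
contact_force: [0.2, -4.1, -1.7]
opening: 0.0139
t12.60 tcp [0.5691 0.128  0.0967] yaw 85.29 q6 0.17 F [ 0.2 -4.1 -1.7] T [-0.97 -0.17 -0.12] op 0.0139
tool shift mm [0.6 0.8 2.1] turn -0.274
```

```bash
python3 -m inch '[[[0,0,0,-0.08],[0,0,0,-0.08],[0,0,0,-0.08],[0,0,0,0],[0,0,0,0]]]'; python3 go.py .570 .1285 .0946 101
python3 - <<'E'
from h import *
c=cam("side"); cv2.imwrite("pics/cl.png",cv2.resize(c["img"][225:325,200:310],(770,700)[::1],interpolation=cv2.INTER_CUBIC)[:600])
E
```

```text
time: 13.22
tool_pos: [0.5691, 0.128, 0.0967]
tool_rot: [-3.141, 0.001, 1.728]
contact_force: [-0.9, -4.9, -0.6]
opening: 0.0137
t13.22 tcp [0.5691 0.128  0.0967] yaw 98.99 q6 -0.07 F [-0.9 -4.9 -0.6] T [-1.27  0.04 -0.14] op 0.0137
tool shift mm [0.3 1.  2.1] turn -0.035
```

View pics/cl.png

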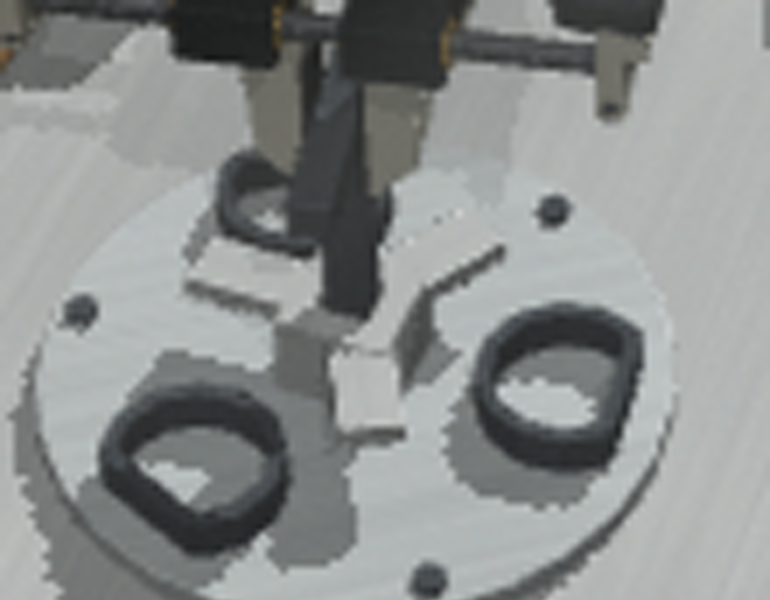

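```bash
python3 -m inch '[[[0,0,0,0.06],[0,0,0,0.06],[0,0,0,0]]]'; python3 go.py .570 .1285 .0946 101; python3 -m inch '[[[0,0,-10,0],[0,0,-10,0],[0,0,-15,0],[0,0,-40,0],[0,0,-35,0],[0,0,0,0]]]'; python3 go.py .5204 .3392 .205 80
```

```text
time: 13.65
tool_pos: [0.5688, 0.1284, 0.0966]
tool_rot: [-3.141, 0.0, 1.609]
contact_force: [-2.7, -2.7, -1.2]
opening: 0.0138
t13.65 tcp [0.5688 0.1284 0.0966] yaw 92.21 q6 0.05 F [-2.7 -2.7 -1.2] T [-0.83  0.3  -0.03] op 0.0138
tool shift mm [0.  1.2 2. ] turn -0.153
time: 14.4
tool_pos: [0.5711, 0.1292, 0.2109]
tool_rot: [3.133, -0.001, 1.611]
contact_force: [0.1, 0.9, -2.9]
opening: 0.0139
t14.40 tcp [0.5711 0.1292 0.2109] yaw 92.31 q6 0.05 F [ 0.1  0.9 -2.9] T [ 0.05 -0.07 -0.05] op 0.0139
tool shift mm [211.8 -42.3   5.8] turn 0.215
```

```bash
python3 -m inch '[[[53,-10.5,0,0],[53,-10.5,0,0],[53,-10.5,0,0],[53,-10.5,0,0],[0,0,0,0.11],[0,0,0,0.105],[0,0,0,0]]]'; python3 go.py .5204 .3390 .097 80
```

```text
time: 15.28
tool_pos: [0.5181, 0.3388, 0.2055]
tool_rot: [-3.14, 0.001, 1.397]
contact_force: [0.1, 0.6, -2.6]
opening: 0.0137
t15.28 tcp [0.5181 0.3388 0.2055] yaw 80.06 q6 0.63 F [ 0.1  0.6 -2.6] T [ 0.01 -0.08 -0.04] op 0.0137
tool shift mm [  0.6   2.4 108.5] turn 0.001
```

```bash
python3 -m inch '[[[0.5,2,40,0],[0,0,35,0],[0,0,18,0],[0,0,6,0],[0,0,6,0],[0,0,0,0]]]'; python3 go.py .5204 .3390 .0938 80
```

```text
time: 16.02
tool_pos: [0.521, 0.3388, 0.102]
tool_rot: [3.141, -0.0, 1.396]
contact_force: [-0.4, -0.1, -2.2]
opening: 0.0138
t16.02 tcp [0.521  0.3388 0.102 ] yaw 80.00 q6 0.63 F [-0.4 -0.1 -2.2] T [-0.04 -0.05 -0.01] op 0.0138
tool shift mm [ 0.1 -0.7  8.2] turn -0.0
```

```bash
python3 -m inch '[[[0,0,4,0],[0,0,3.5,0],[0,0,0.5,0],[0,0,0,0]]]'; python3 go.py .5204 .3390 .0938 80; python3 -m inch '[[[0,0,0,0],[0,0,0,0],[0,0,0,0],[0,0,0,0],[0,0,-40,0],[0,0,-60,0],[0,0,0,0]]]' -1;  python3 go.py .588 -.2 .2 90
```

```text
time: 16.52
tool_pos: [0.5209, 0.3387, 0.0938]
tool_rot: [3.141, -0.0, 1.396]
contact_force: [-0.1, -0.6, -2.7]
opening: 0.0137
t16.52 tcp [0.5209 0.3387 0.0938] yaw 79.98 q6 0.63 F [-0.1 -0.6 -2.7] T [-0.02 -0.06  0.06] op 0.0137
tool shift mm [ 0.2 -0.6 -0. ] turn -0.0
time: 17.4
tool_pos: [0.5233, 0.34, 0.1994]
tool_rot: [3.133, -0.006, 1.396]
contact_force: [0.5, 0.7, -0.1]
opening: 0.0789
t17.40 tcp [0.5233 0.34   0.1994] yaw 79.98 q6 0.63 F [ 0.5  0.7 -0.1] T [-0.01 -0.04 -0.01] op 0.0789
tool shift mm [-520.5  157.7   -2.5] turn -0.175
```

```bash
cat > fit.py <<'E'
from h import *
from scipy.optimize import minimize
t=np.linspace(0,2*np.pi,73)
foot=np.array([(np.minimum(.021*np.cos(a),.013),.021*np.sin(a)) for a in t])
b=np.array([(-.01,-.01),(.01,-.01),(.01,.01),(-.01,.01)])
def model(c,x,y,yaw,r0,c0,n,k,z0=0):
    R=np.array([[np.cos(yaw),-np.sin(yaw)],[np.sin(yaw),np.cos(yaw)]]); m=np.zeros((n*k,n*k),np.uint8)
    for pts,za,zb in((foot,0,.018),(b,.018,.046)):
        q=np.array([w2pix(c,[*(R@p+[x,y]),z+z0]) for p in pts for z in(za,zb)])
        q=((q-[r0,c0]+.5)*k*16)[:,::-1]; cv2.fillConvexPoly(m,cv2.convexHull(q.astype(np.int32)),255,shift=4)
    return cv2.resize(m,(n,n),interpolation=cv2.INTER_AREA)/255.
def soft(img):
    f=img.astype(float); d=f[...,2]-f[...,0]; return np.clip((d-8)/30,0,1)
def fit(cams,x,y,yaws,z0=0,n=40):
    best=None; D=[]
    for c in cams:
        r0,c0=(w2pix(c,[x,y,.02])-n/2).astype(int); D.append((c,r0,c0,soft(c["img"][r0:r0+n,c0:c0+n])))
    def cost(p): return sum(((model(c,p[0]*1e-3,p[1]*1e-3,p[2]*.05,r0,c0,n,6,z0)-s)**2).sum() for c,r0,c0,s in D)
    for yw in yaws:
        r=minimize(cost,[x*1e3,y*1e3,np.radians(yw)/.05],method="Nelder-Mead",options=dict(initial_simplex=np.array([x*1e3,y*1e3,np.radians(yw)/.05])+np.array([[0,0,0],[5,0,0],[0,5,0],[0,0,4]]),maxiter=120))
        if best is None or r.fun<best.fun: best=r
    p=best.x; return p[0]*1e-3,p[1]*1e-3,np.degrees(p[2]*.05)%360,best.fun
E
python3 - <<'E'
from fit import *
C=[cam(n) for n in("top","side")]
for x,y,w in((.588,-.2,90),(.471,-.125,-70),(.458,-.293,58)):
    for cs in ([C[0]],[C[1]],C): print(np.round(fit(cs,x,y,(w,w+180)),4))
E
```

```text
[ 0.5959 -0.2006 86.8255  2.0518]
[ 0.5941 -0.2017 97.1384 49.1692]
[ 0.5946 -0.201  93.4112 57.1283]
[ 4.745000e-01 -1.231000e-01  2.893859e+02  5.834900e+00]
[  0.4728  -0.1216 108.6951  36.8467]
[ 4.744000e-01 -1.244000e-01  2.874327e+02  5.056840e+01]
[ 0.4558 -0.2908 50.8813  2.7405]
[ 0.4547 -0.2921 63.9862 56.5097]
[ 0.4551 -0.2915 50.8565 60.4177]
```

```bash
python3 -m inch '[[[-58,16,0,0],[-58,16,0,0],[-58,16,0,0],[-58,16,0,0],[-58,16,0,0],[-58,16,0,0],[-58,16,0,0],[-58,16,0,0],[-58,16,0,0],[0,0,0,0.18]]]' -0.1; python3 -m inch '[[[0,0,0,0.18],[0,0,0,0.18],[0,0,0,0.18],[0,0,0,0.18],[0,0,0,0.18],[0,0,0,0.18],[0,0,0,0.18],[0,0,0,0]]]'; python3 go.py .595 -.201 .021 -3
```

```text
time: 18.75
tool_pos: [0.5707, -0.2047, 0.1911]
tool_rot: [-3.138, 0.001, 1.207]
contact_force: [0.4, 0.7, 0.3]
opening: 0.0504
time: 19.75
tool_pos: [0.5711, -0.2001, 0.1919]
tool_rot: [-3.14, 0.003, -0.043]
contact_force: [-0.8, -0.5, 0.9]
opening: 0.0505
t19.75 tcp [ 0.5711 -0.2001  0.1919] yaw -2.45 q6 1.15 F [-0.8 -0.5  0.9] T [ 0.02 -0.01 -0.01] op 0.0505
tool shift mm [2.450e+01 1.000e-01 1.709e+02] turn 0.01
```

```bash
python3 -m inch '[[[24.5,0,30,0],[0,0,50,0],[0,0,45,0],[0,0,30,0],[0,0,14,0],[0,0,0,0],[0,0,0,0]]]'; python3 go.py .595 -.201 .021 -3
```

```text
time: 20.62
tool_pos: [0.5971, -0.2019, 0.0261]
tool_rot: [3.141, -0.002, -0.043]
contact_force: [0.6, 0.2, -0.5]
opening: 0.0505
t20.62 tcp [ 0.5971 -0.2019  0.0261] yaw -2.48 q6 1.17 F [ 0.6  0.2 -0.5] T [ 0.04  0.01 -0.01] op 0.0505
tool shift mm [-2.2 -0.8  5.1] turn 0.009
```

```bash
python3 -m inch '[[[-2,-0.8,5,0],[0,0,0,0]]]'; python3 -m inch '[[[0,0,0,0],[0,0,0,0],[0,0,0,0],[0,0,0,0],[0,0,0,0],[0,0,0,0]]]' 1 12; python3 go.py .595 -.201 .021 87; python3 -m inch '[[[0,0,0,0],[0,0,0,0],[0,0,0,0],[0,0,-35,0],[0,0,0,-0.18],[0,0,0,-0.18],[0,0,0,-0.18],[0,0,0,-0.18],[0,0,0,-0.18],[0,0,0,-0.18]]]' -0.1;  python3 go.py .595 -.201 .021 87
```

```text
time: 20.88
tool_pos: [0.5941, -0.2005, 0.02]
tool_rot: [3.141, -0.0, -0.044]
contact_force: [-0.6, -0.8, -0.7]
opening: 0.0506
time: 21.62
tool_pos: [0.5944, -0.2006, 0.0197]
tool_rot: [3.142, -0.0, -0.044]
contact_force: [0.7, 0.2, 0.7]
opening: 0.0201
t21.62 tcp [ 0.5944 -0.2006  0.0197] yaw -2.53 q6 1.17 F [0.7 0.2 0.7] T [ 0.16 -0.01 -0.01] op 0.0201
tool shift mm [ 0.6  0.4 -1.3] turn -1.563
time: 22.88
tool_pos: [0.5943, -0.2006, 0.0547]
tool_rot: [-3.142, 0.0, 1.042]
contact_force: [0.5, 1.0, 0.3]
opening: 0.0502
t22.88 tcp [ 0.5943 -0.2006  0.0547] yaw 59.68 q6 0.08 F [0.5 1.  0.3] T [-0.01 -0.08  0.05] op 0.0502
tool shift mm [ 0.   0.8 33.7] turn -0.477
```

```bash
python3 -m inch '[[[0,0,0,-0.165],[0,0,0,-0.16],[0,0,0,-0.16],[0,0,20,0],[0,0,13.5,0],[0,0,0,0]]]'; python3 -m inch '[[[0,0,0,0],[0,0,0,0],[0,0,0,0],[0,0,0,0],[0,0,0,0],[0,0,0,0]]]' 1 30; python3 go.py .5944 -.2006 .021 87.5; python3 -m inch '[[[0,0,-40,0],[0,0,-50,0],[0,0,0,0]]]'
python3 - <<'E'
from go import d
import numpy as np
for a in(64.85,-55.15,-175.15):
    r=np.radians(a); print(a,np.round([.5696+.066*np.cos(r),.1282+.066*np.sin(r)],4))
r=np.radians(64.85); d(.5696+.066*np.cos(r),.1282+.066*np.sin(r),.12,64.85)
E
```

```text
time: 23.62
tool_pos: [0.5935, -0.2002, 0.0199]
tool_rot: [-3.139, -0.001, 1.521]
contact_force: [-0.4, -0.2, 0.1]
opening: 0.0509
time: 24.38
tool_pos: [0.5942, -0.2006, 0.0215]
tool_rot: [-3.141, 0.0, 1.521]
contact_force: [-1.8, 1.5, 4.7]
opening: 0.0198
t24.38 tcp [ 0.5942 -0.2006  0.0215] yaw 87.14 q6 -0.40 F [-1.8  1.5  4.7] T [0.12 0.35 0.08] op 0.0198
tool shift mm [-0.   0.2  0.5] turn -0.006
time: 24.75
tool_pos: [0.5968, -0.2017, 0.1153]
tool_rot: [3.134, 0.003, 1.521]
contact_force: [-0.0, -1.0, -3.1]
opening: 0.0194
64.85 [0.5976 0.1879]
-55.15 [0.6073 0.074 ]
-175.15 [0.5038 0.1226]
t24.75 tcp [ 0.5968 -0.2017  0.1153] yaw 87.14 q6 -0.40 F [-0.  -1.  -3.1] T [ 0.01 -0.08 -0.01] op 0.0194
tool shift mm [389.2 -18.6  -6.2] turn 0.389
```

```bash
python3 -m inch '[[[55.6,-2.6,0,0],[55.6,-2.6,0,0],[55.6,-2.6,0,0],[55.6,-2.6,0,0],[55.6,-2.6,0,0],[55.6,-2.6,0,0],[55.6,-2.6,0,0],[0,0,0,0.13],[0,0,0,0.13],[0,0,0,0.129]]]'; python3 -m inch '[[[0,0,0,0],[0,0,0,0]]]'; python3 go.py .5976 .1879 .06 64.85
```

```text
time: 26.0
tool_pos: [0.5947, 0.1892, 0.1092]
tool_rot: [-3.139, 0.002, 1.128]
contact_force: [0.0, 0.4, -1.8]
opening: 0.0195
time: 26.25
tool_pos: [0.5952, 0.1889, 0.1103]
tool_rot: [-3.14, 0.001, 1.134]
contact_force: [0.6, -0.5, -1.4]
opening: 0.02
t26.25 tcp [0.5952 0.1889 0.1103] yaw 64.98 q6 0.62 F [ 0.6 -0.5 -1.4] T [-0.03 -0.12  0.05] op 0.0200
tool shift mm [ 0.2  2.6 50.2] turn 0.002
```

```bash
python3 -m inch '[[[0.2,2.5,30,0],[0,0,20,0],[0,0,10,0],[0,0,0,0],[0,0,0,0]]]'; python3 go.py .5976 .1879 .0315 64.85; python3 -c "
from h import *
c=cam('side'); p=c['img'][255:335,185:285]; cv2.imwrite('pics/s1.png',cv2.resize(p,(750,600),interpolation=cv2.INTER_CUBIC))"
```

```text
time: 26.88
tool_pos: [0.5985, 0.1883, 0.0521]
tool_rot: [3.14, -0.001, 1.132]
contact_force: [-0.5, 0.5, -1.8]
opening: 0.0196
t26.88 tcp [0.5985 0.1883 0.0521] yaw 64.87 q6 0.62 F [-0.5  0.5 -1.8] T [ 0.06 -0.01 -0.01] op 0.0196
tool shift mm [-0.8 -0.7 20.6] turn 0.0
```

View pics/s1.png

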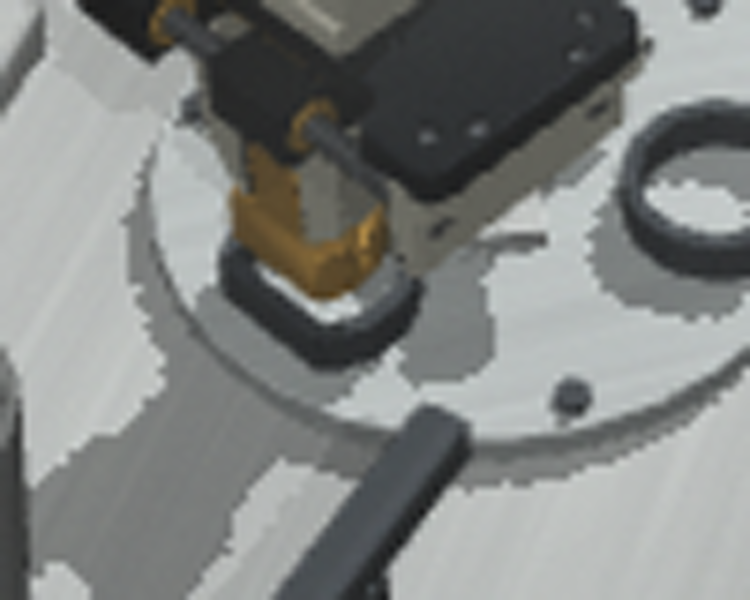

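```bash
python3 -m inch '[[[-0.6,-0.6,4,0],[0,0,2,0],[0,0,2,0],[0,0,2,0],[0,0,0,0]]]'; python3 go.py .5976 .1879 .0315 64.85
```

```text
time: 27.55
tool_pos: [0.597, 0.1878, 0.0409]
tool_rot: [-3.141, 0.0, 1.132]
contact_force: [0.0, -0.1, -1.6]
opening: 0.0197
t27.55 tcp [0.597  0.1878 0.0409] yaw 64.85 q6 0.62 F [ 0.  -0.1 -1.6] T [0.01 0.01 0.  ] op 0.0197
tool shift mm [0.3 0.5 9.4] turn -0.0
```

```bash
python3 -m inch '[[[0,0,3,0],[0,0,3,0],[0,0,2.5,0],[0,0,0.8,0],[0,0,0,0]]]'; python3 go.py .5976 .1879 .0315 64.85
```

```text
time: 28.18
tool_pos: [0.5971, 0.1879, 0.0318]
tool_rot: [-3.142, 0.0, 1.132]
contact_force: [0.1, -0.3, -2.5]
opening: 0.0199
t28.18 tcp [0.5971 0.1879 0.0318] yaw 64.85 q6 0.62 F [ 0.1 -0.3 -2.5] T [-0.07 -0.04 -0.01] op 0.0199
tool shift mm [0.2 0.4 0.3] turn -0.0
```

```bash
python3 -m inch '[[[0,0,0,0],[0,0,0,0],[0,0,0,0],[0,0,-40,0],[0,0,-55,0],[0,0,-20,0],[0,0,0,0.16],[0,0,0,0.16],[0,0,0,0.16],[0,0,0,0.16]]]' -0.1
python3 - <<'E'
from fit import *
from go import d
c=cam("top")
for x,y,w in((.4745,-.123,-71),(.456,-.291,55)): 
    f=fit([c],x,y,(w,)); print(np.round(f,4))
    if y>-.2: d(f[0],f[1],.15,19)
E
```

```text
time: 29.42
tool_pos: [0.5971, 0.1879, 0.147]
tool_rot: [3.141, -0.0, 0.487]
contact_force: [0.1, -0.7, -0.0]
opening: 0.0504
[ 4.746000e-01 -1.230000e-01  2.882287e+02  5.238900e+00]
t29.48 tcp [0.5972 0.1879 0.147 ] yaw 27.52 q6 1.27 F [-0.3 -0.2  0. ] T [-0.03  0.01 -0.03] op 0.0505
tool shift mm [-252.3  219.    -3. ] turn 0.149
[ 0.4557 -0.2911 50.4873  2.3559]
```

```bash
python3 -m inch '[[[-42,36.5,0,0],[-42,36.5,0,0],[-42,36.5,0,0],[-42,36.5,0,0],[-42,36.5,0,0],[-42,36.5,0,0],[0,0,0,0.157],[0,0,0,0],[0,0,0,0]]]';  python3 go.py .4746 -.123 .0205 18.5
```

```text
time: 30.6
tool_pos: [0.4786, -0.1237, 0.147]
tool_rot: [3.141, -0.0, 0.339]
contact_force: [0.5, 0.8, -0.3]
opening: 0.0505
t30.60 tcp [ 0.4786 -0.1237  0.147 ] yaw 19.45 q6 0.82 F [ 0.5  0.8 -0.3] T [-0.   -0.01 -0.01] op 0.0505
tool shift mm [ -3.6  -2.  126.5] turn 0.017
```

```bash
python3 -m inch '[[[-3.5,-2,50,0.017],[0,0,45,0],[0,0,20,0],[0,0,10,0],[0,0,0,0],[0,0,0,0]]]'; python3 go.py .4746 -.123 .0208 18.5; python3 -m inch '[[[0,0,0,0],[0,0,0,0],[0,0,0,0],[0,0,0,0],[0,0,0,0],[0,0,0,0]]]' 1 12; python3 go.py .4746 -.123 .021 108.5; python3 -m inch '[[[0,0,0,0],[0,0,0,0],[0,0,0,0],[0,0,-35,0],[0,0,0,-0.18],[0,0,0,-0.18],[0,0,0,-0.18],[0,0,0,-0.18],[0,0,0,-0.18],[0,0,0,-0.18]]]' -0.1;  python3 go.py .4746 -.123 .021 108.5
```

```text
time: 31.35
tool_pos: [0.4752, -0.1235, 0.0228]
tool_rot: [3.14, -0.001, 0.319]
contact_force: [0.1, -0.2, 1.1]
opening: 0.05
t31.35 tcp [ 0.4752 -0.1235  0.0228] yaw 18.27 q6 0.84 F [ 0.1 -0.2  1.1] T [ 0.05 -0.   -0.01] op 0.0500
tool shift mm [-0.4 -0.7  2. ] turn -0.004
time: 32.1
tool_pos: [0.4746, -0.1235, 0.0221]
tool_rot: [3.141, -0.0, 0.318]
contact_force: [-0.1, -1.0, 2.7]
opening: 0.0202
t32.10 tcp [ 0.4746 -0.1235  0.0221] yaw 18.21 q6 0.84 F [-0.1 -1.   2.7] T [-0.01  0.04 -0.02] op 0.0202
tool shift mm [ 0.2 -0.5  1.1] turn -1.576
time: 33.35
tool_pos: [0.4744, -0.1234, 0.0568]
tool_rot: [-3.141, 0.0, 1.404]
contact_force: [-0.0, 0.3, -0.5]
opening: 0.0506
t33.35 tcp [ 0.4744 -0.1234  0.0568] yaw 80.43 q6 -0.24 F [-0.   0.3 -0.5] T [-0.05 -0.11 -0.01] op 0.0506
tool shift mm [ 0.4  0.1 35.8] turn -0.49
```

```bash
python3 -m inch '[[[0,0,0,-0.165],[0,0,0,-0.16],[0,0,0,-0.16],[0,0,20,0],[0,0,15,0],[0,0,0,0],[0,0,0,0]]]'; python3 -m inch '[[[0,0,0,0],[0,0,0,0],[0,0,0,0],[0,0,0,0],[0,0,0,0],[0,0,0,0]]]' 1 30; python3 go.py .4746 -.123 .021 108; python3 -m inch '[[[0,0,-50,0],[0,0,-50,0],[0,0,0,0]]]'; python3 go.py .6070 .0740 .122 124.85
```

```text
time: 34.22
tool_pos: [0.4746, -0.1235, 0.0221]
tool_rot: [3.141, 0.0, 1.883]
contact_force: [-0.1, 0.1, 0.5]
opening: 0.0503
time: 34.98
tool_pos: [0.4744, -0.1235, 0.022]
tool_rot: [3.142, 0.0, 1.883]
contact_force: [-1.9, 0.2, 3.8]
opening: 0.0196
t34.98 tcp [ 0.4744 -0.1235  0.022 ] yaw 107.87 q6 -0.72 F [-1.9  0.2  3.8] T [0.05 0.05 0.05] op 0.0196
tool shift mm [0.4 0.3 1. ] turn -0.002
time: 35.35
tool_pos: [0.4766, -0.1243, 0.1251]
tool_rot: [3.136, 0.005, 1.883]
contact_force: [-0.2, -0.3, -2.1]
opening: 0.0198
t35.35 tcp [ 0.4766 -0.1243  0.1251] yaw 107.88 q6 -0.72 F [-0.2 -0.3 -2.1] T [ 0.   -0.09  0.03] op 0.0198
tool shift mm [148.7 184.9   3.4] turn -0.296
```

```bash
python3 -m inch '[[[25,31,0,0],[25,31,0,0],[25,31,0,0],[25,31,0,0],[25,31,0,0],[24.5,30.5,0,0],[0,0,0,-0.15],[0,0,0,-0.146],[0,0,0,0],[0,0,0,0]]]'; python3 go.py .6070 .0740 .052 124.85
```

```text
time: 36.6
tool_pos: [0.6046, 0.0757, 0.1208]
tool_rot: [-3.14, -0.001, 2.176]
contact_force: [0.7, -0.4, -2.7]
opening: 0.0199
t36.60 tcp [0.6046 0.0757 0.1208] yaw 124.67 q6 -0.61 F [ 0.7 -0.4 -2.7] T [ 0.03 -0.14  0.01] op 0.0199
tool shift mm [-2.8  1.1 68.8] turn -0.003
```

```bash
python3 -m inch '[[[-2.8,1.1,40,-0.003],[0,0,28,0],[0,0,0,0],[0,0,0,0],[0,0,0,0]]]'; python3 go.py .6070 .0740 .052 124.85
```

```text
time: 37.22
tool_pos: [0.6086, 0.0741, 0.0555]
tool_rot: [3.139, 0.002, 2.181]
contact_force: [0.8, 0.2, -1.4]
opening: 0.02
t37.23 tcp [0.6086 0.0741 0.0555] yaw 124.98 q6 -0.61 F [ 0.8  0.2 -1.4] T [ 0.01 -0.12  0.03] op 0.0200
tool shift mm [ 0.8 -1.4  3.5] turn 0.002
```

```bash
python3 -m inch '[[[0,0,0,0],[0,0,0,0]]]'; python3 go.py .6070 .0740 .052 124.85
```

```text
time: 37.48
tool_pos: [0.6078, 0.0741, 0.0545]
tool_rot: [3.141, 0.001, 2.182]
contact_force: [0.2, 0.1, -1.8]
opening: 0.0196
t37.48 tcp [0.6078 0.0741 0.0545] yaw 125.00 q6 -0.61 F [ 0.2  0.1 -1.8] T [-0.03 -0.15  0.01] op 0.0196
tool shift mm [ 0.4 -0.8  2.5] turn 0.003
```

```bash
python3 -m inch '[[[0.3,-0.4,6,0.003],[0,0,2,0],[0,0,2,0],[0,0,2,0],[0,0,0,0],[0,0,0,0]]]'; python3 go.py .6070 .0740 .032 124.85
```

```text
time: 38.22
tool_pos: [0.6072, 0.0741, 0.042]
tool_rot: [3.142, 0.0, 2.179]
contact_force: [-0.1, 0.1, -1.6]
opening: 0.0194
t38.23 tcp [0.6072 0.0741 0.042 ] yaw 124.84 q6 -0.61 F [-0.1  0.1 -1.6] T [-0.01 -0.11  0.03] op 0.0194
tool shift mm [ 0.  -0.2 10. ] turn -0.0
```

```bash
python3 -m inch '[[[0,0,3,0],[0,0,3,0],[0,0,3,0],[0,0,1.2,0],[0,0,0,0]]]'; python3 go.py .6070 .0740 .032 124.85;  python3 -m inch '[[[0,0,0,0],[0,0,0,0],[0,0,0,0],[0,0,-40,0],[0,0,-55,0],[0,0,0,0],[0,0,0,0]]]' -0.1
python3 - <<'E'
from fit import *
from go import d
c=cam("top")
f=fit([c],.456,-.291,(50,)); print(np.round(f,4)); d(f[0],f[1],.13,f[2]+90)
E
```

```text
time: 38.85
tool_pos: [0.607, 0.0741, 0.0321]
tool_rot: [-3.141, 0.0, 2.179]
contact_force: [-1.0, -0.3, 3.7]
opening: 0.0198
t38.85 tcp [0.607  0.0741 0.0321] yaw 124.84 q6 -0.61 F [-1.  -0.3  3.7] T [-0.02  0.31 -0.01] op 0.0198
tool shift mm [-0.1 -0.   0.1] turn -0.0
time: 39.72
tool_pos: [0.6067, 0.0741, 0.1263]
tool_rot: [-3.141, -0.0, 2.179]
contact_force: [-0.3, -0.6, -0.7]
opening: 0.0503
[  0.4594  -0.2781  20.0228 266.1402]
t39.77 tcp [0.6063 0.0742 0.1254] yaw 124.84 q6 -0.61 F [ 1.3  0.3 -0.8] T [ 0.04 -0.09  0.02] op 0.0503
tool shift mm [-205.2 -321.8   -4.2] turn 0.259
```

Run:
```python
from h import *
for n in("top","side"):
    c=cam(n); print(n,[(round(d["conf"],2),np.round(pix2w(c,d["at"],0)[:2],4)) for d in place_of(n,"stamp2")])
    if n=="top": a=c["img"]
    else: b=c["img"]
cv2.imwrite("pics/m.png",np.hstack([cv2.resize(a[190:290,310:410],(400,400)),cv2.resize(b[140:240,290:390],(400,400))]))
```

```text
top [(0.69, array([0.5948, 0.1906])), (0.51, array([ 0.4303, -0.3303]))]
side [(0.7, array([ 0.4227, -0.3256])), (0.61, array([0.5985, 0.1804])), (0.57, array([0.6076, 0.0576]))]
```

View pics/m.png

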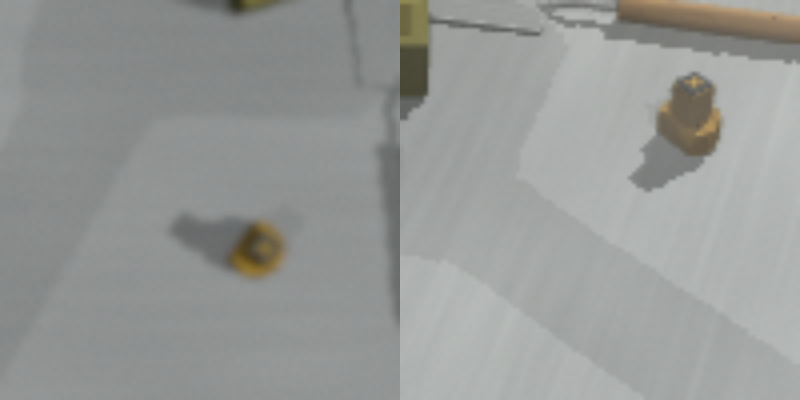

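Run:
```python
from fit import *
from go import d
c=cam("top")
for w in(55,145,235,-35): f=fit([c],.428,-.328,(w,)); print(np.round(f,4))
f=fit([c],.428,-.328,(55,)); d(f[0],f[1],.13,f[2]+90)
```

```text
[ 0.4238 -0.3172 48.5747  3.9669]
[  0.4217  -0.3201 251.8589  15.4474]
[  0.4216  -0.3201 251.9434  15.4052]
[  0.4216  -0.3204 248.4037  15.4116]
t40.02 tcp [0.6067 0.0741 0.1256] yaw 124.84 q6 -0.61 F [-0.2  0.2  0.5] T [ 0.05 -0.13 -0.01] op 0.0506
tool shift mm [-216.7 -373.7   -4. ] turn -0.24
```

```bash
python3 -m inch '[[[-27,-46.7,0,0],[-27,-46.7,0,0],[-27,-46.7,0,0],[-27,-46.7,0,0],[-27,-46.7,0,0],[-27,-46.7,0,0],[-27,-46.7,0,0],[-27,-46.7,0,0],[0,0,0,-0.12],[0,0,0,-0.12]]]'; python3 -m inch '[[[0,0,0,0],[0,0,0,0]]]';  python3 go.py .4238 -.3172 .0208 138.6
```

```text
time: 41.28
tool_pos: [0.4232, -0.3173, 0.1262]
tool_rot: [3.142, -0.001, 2.421]
contact_force: [-0.3, 0.2, -0.2]
opening: 0.0507
time: 41.52
tool_pos: [0.4239, -0.3164, 0.1265]
tool_rot: [-3.142, -0.0, 2.417]
contact_force: [-0.2, 0.9, 0.7]
opening: 0.0504
t41.52 tcp [ 0.4239 -0.3164  0.1265] yaw 138.47 q6 -1.63 F [-0.2  0.9  0.7] T [ 0.03 -0.14 -0.01] op 0.0504
tool shift mm [ -0.5  -0.7 105.7] turn -0.002
```

```bash
python3 -m inch '[[[-0.5,-0.7,50,0],[0,0,35,0],[0,0,14,0],[0,0,5,0],[0,0,0,0],[0,0,0,0]]]'; python3 go.py .4238 -.3172 .0218 138.5; python3 -m inch '[[[0,0,0,0],[0,0,0,0],[0,0,0,0],[0,0,0,0],[0,0,0,0],[0,0,0,0]]]' 1 12; python3 go.py .4238 -.3172 .0218 48.5; python3 -m inch '[[[0,0,0,0],[0,0,0,0],[0,0,0,0],[0,0,-35,0],[0,0,0,0.18],[0,0,0,0.18],[0,0,0,0.18],[0,0,0,0.18],[0,0,0,0.18],[0,0,0,0.18]]]' -0.1;  python3 go.py .4238 -.3172 .021 48.5
```

```text
time: 42.28
tool_pos: [0.4244, -0.318, 0.0239]
tool_rot: [-3.141, 0.002, 2.419]
contact_force: [-0.1, 0.5, 0.7]
opening: 0.0505
t42.27 tcp [ 0.4244 -0.318   0.0239] yaw 138.58 q6 -1.64 F [-0.1  0.5  0.7] T [ 0.02 -0.14  0.06] op 0.0505
tool shift mm [1.  0.2 2.1] turn 0.001
time: 43.02
tool_pos: [0.4238, -0.3175, 0.0228]
tool_rot: [-3.142, 0.0, 2.419]
contact_force: [-0.6, -0.2, 1.4]
opening: 0.0203
t43.02 tcp [ 0.4238 -0.3175  0.0228] yaw 138.59 q6 -1.64 F [-0.6 -0.2  1.4] T [ 0.01 -0.18 -0.  ] op 0.0203
tool shift mm [0.2 0.2 1. ] turn 1.572
time: 44.28
tool_pos: [0.4237, -0.3174, 0.0577]
tool_rot: [-3.142, 0.0, 1.333]
contact_force: [-0.0, -0.3, 0.3]
opening: 0.0507
t44.27 tcp [ 0.4237 -0.3174  0.0577] yaw 76.37 q6 -0.55 F [-0.  -0.3  0.3] T [-0.03 -0.1   0.04] op 0.0507
tool shift mm [ 0.2  0.  36.7] turn 0.486
```

```bash
python3 -m inch '[[[0,0,0,0.165],[0,0,0,0.16],[0,0,0,0.16],[0,0,20,0],[0,0,16,0],[0,0,0,0],[0,0,0,0]]]'; python3 -m inch '[[[0,0,0,0],[0,0,0,0],[0,0,0,0],[0,0,0,0],[0,0,0,0],[0,0,0,0]]]' 1 30; python3 go.py .4238 -.3172 .021 48.6; python3 -m inch '[[[0,0,-50,0],[0,0,-50,0],[0,0,0,0]]]'; python3 go.py .5035 .1226 .122 184.85
```

```text
time: 45.15
tool_pos: [0.4239, -0.3176, 0.0219]
tool_rot: [3.141, 0.0, 0.854]
contact_force: [-0.6, 0.5, -0.2]
opening: 0.0507
time: 45.9
tool_pos: [0.4237, -0.3173, 0.0218]
tool_rot: [-3.141, -0.0, 0.854]
contact_force: [-0.9, 1.1, 3.4]
opening: 0.0195
t45.90 tcp [ 0.4237 -0.3173  0.0218] yaw 48.92 q6 -0.07 F [-0.9  1.1  3.4] T [ 0.21  0.13 -0.05] op 0.0195
tool shift mm [0.1 0.  0.8] turn 0.006
time: 46.28
tool_pos: [0.4255, -0.3193, 0.1252]
tool_rot: [3.133, 0.001, 0.854]
contact_force: [1.1, -0.6, -2.8]
opening: 0.0199
t46.27 tcp [ 0.4255 -0.3193  0.1252] yaw 48.92 q6 -0.07 F [ 1.1 -0.6 -2.8] T [-0.02 -0.01  0.01] op 0.0199
tool shift mm [ 384.3 -231.6    1. ] turn -2.372
```

```bash
python3 -m inch '[[[48,-29,0,0],[48,-29,0,0],[48,-29,0,0],[48,-29,0,0],[48,-29,0,0],[48,-29,0,0],[48,-29,0,0],[48,-29,0,0],[0,0,0,-0.17],[0,0,0,-0.17]]]'; python3 -m inch '[[[0,0,0,-0.17],[0,0,0,-0.17],[0,0,0,-0.17],[0,0,0,-0.17],[0,0,0,-0.17],[0,0,0,-0.17],[0,0,0,-0.17],[0,0,0,-0.17],[0,0,0,-0.17]]]'; python3 -m inch '[[[0,0,0,-0.17],[0,0,0,-0.17],[0,0,0,-0.16],[0,0,0,0],[0,0,0,0],[0,0,0,0]]]'; python3 go.py .5035 .1226 .052 184.85
```

```text
time: 47.52
tool_pos: [0.5002, 0.1254, 0.1198]
tool_rot: [-3.139, 0.002, 1.201]
contact_force: [-0.3, -1.3, -1.9]
opening: 0.0199
time: 48.65
tool_pos: [0.5003, 0.1243, 0.1199]
tool_rot: [-3.14, -0.002, 2.729]
contact_force: [0.5, -0.4, -2.7]
opening: 0.0199
time: 49.4
tool_pos: [0.5011, 0.1244, 0.1213]
tool_rot: [-3.141, -0.001, -3.061]
contact_force: [-0.4, -0.1, -2.2]
opening: 0.0201
t49.40 tcp [0.5011 0.1244 0.1213] yaw -175.39 q6 -1.56 F [-0.4 -0.1 -2.2] T [ 0.14 -0.16  0.05] op 0.0201
tool shift mm [-2.3 -2.  69.3] turn -0.004
```

```bash
python3 -m inch '[[[-2.3,-2,40,-0.004],[0,0,28,0],[0,0,0,0],[0,0,0,0],[0,0,0,0],[0,0,0,0],[0,0,0,0]]]'; python3 go.py .5035 .1226 .052 184.85
```

```text
time: 50.28
tool_pos: [0.5039, 0.1227, 0.0542]
tool_rot: [-3.142, 0.001, -3.055]
contact_force: [-0.1, -0.3, -2.3]
opening: 0.0197
t50.27 tcp [0.5039 0.1227 0.0542] yaw -175.06 q6 -1.57 F [-0.1 -0.3 -2.3] T [ 0.18 -0.16  0.05] op 0.0197
tool shift mm [ 0.4 -0.1  2.2] turn 0.002
```

```bash
python3 -m inch '[[[0.2,0,6,0.002],[0,0,2,0],[0,0,2,0],[0,0,2,0],[0,0,0,0],[0,0,0,0]]]'; python3 go.py .5035 .1226 .0318 184.85
```

```text
time: 51.02
tool_pos: [0.5034, 0.1226, 0.0416]
tool_rot: [-3.141, -0.0, -3.057]
contact_force: [-0.2, -1.3, -2.8]
opening: 0.0197
t51.02 tcp [0.5034 0.1226 0.0416] yaw -175.18 q6 -1.56 F [-0.2 -1.3 -2.8] T [-0.06 -0.08 -0.05] op 0.0197
tool shift mm [-0.1  0.   9.8] turn -0.0
```

```bash
python3 -m inch '[[[0,0,3,0],[0,0,3,0],[0,0,3,0],[0,0,1,0],[0,0,0,0]]]'; python3 go.py .5035 .1226 .032 184.85;  python3 -m inch '[[[0,0,0,0],[0,0,0,0],[0,0,0,0],[0,0,-40,0],[0,0,-60,0],[0,0,-50,0],[0,0,0,0],[0,0,0,0]]]' -0.1; python3 go.py .5209 .3387 .2 80
```

```text
time: 51.65
tool_pos: [0.5035, 0.1225, 0.0318]
tool_rot: [-3.141, 0.0, -3.057]
contact_force: [-1.1, -2.6, 2.1]
opening: 0.0199
t51.65 tcp [0.5035 0.1225 0.0318] yaw -175.17 q6 -1.56 F [-1.1 -2.6  2.1] T [-0.46  0.03  0.02] op 0.0199
tool shift mm [-0.   0.1 -0.2] turn -0.0
time: 52.65
tool_pos: [0.5029, 0.1227, 0.181]
tool_rot: [-3.142, -0.001, -3.057]
contact_force: [-0.3, -0.3, -0.4]
opening: 0.0507
t52.65 tcp [0.5029 0.1227 0.181 ] yaw -175.17 q6 -1.56 F [-0.3 -0.3 -0.4] T [ 0.05 -0.1  -0.02] op 0.0507
tool shift mm [-36.1 213.7 -19. ] turn 1.83
```

```bash
python3 -m inch '[[[-9,53.5,-5,0],[-9,53.5,-5,0],[-9,53.5,-5,0],[-9,53.5,-4,0],[0,0,0,0.18],[0,0,0,0.18],[0,0,0,0.18],[0,0,0,0.18],[0,0,0,0.18],[0,0,0,0.18]]]';python3 -m inch '[[[0,0,0,0.18],[0,0,0,0.18],[0,0,0,0.18],[0,0,0,0.21],[0,0,0,0],[0,0,0,0]]]'; python3 go.py .5209 .3387 .094 80
python3 - <<'E'
from h import *
c=cam("side"); t=cam("top")
cv2.imwrite("pics/f1.png",np.hstack([cv2.resize(c["img"][230:330,200:300],(400,400),interpolation=cv2.INTER_CUBIC),cv2.resize(t["img"][160:245,140:260][:, 0:120],(400,283),interpolation=cv2.INTER_CUBIC).repeat(1,0) if 0 else cv2.resize(t["img"][165:240,190:265],(400,400),interpolation=cv2.INTER_CUBIC)]))
E
```

```text
time: 53.9
tool_pos: [0.5205, 0.3385, 0.198]
tool_rot: [-3.137, -0.0, 2.14]
contact_force: [0.0, 0.4, -0.2]
opening: 0.0506
time: 54.65
tool_pos: [0.521, 0.3387, 0.1994]
tool_rot: [-3.14, 0.001, 1.422]
contact_force: [0.3, -0.6, 0.0]
opening: 0.0503
t54.65 tcp [0.521  0.3387 0.1994] yaw 81.47 q6 0.60 F [ 0.3 -0.6  0. ] T [-0.04 -0.03  0.03] op 0.0503
tool shift mm [1.000e-01 1.000e-01 1.054e+02] turn 0.026
```

View pics/f1.png

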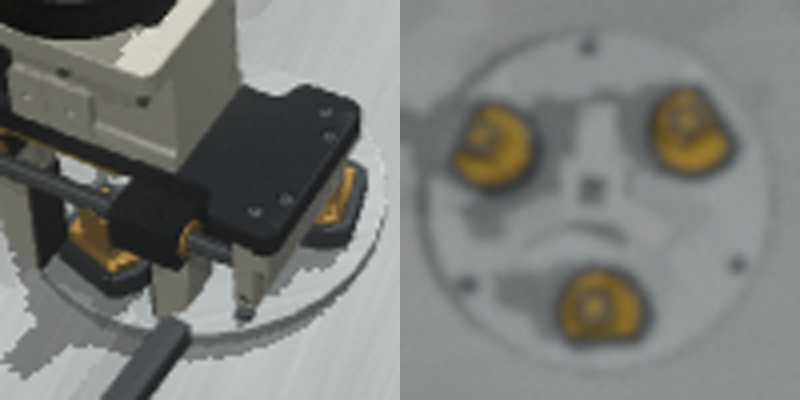

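```bash
python3 -m inch '[[[0,0,45,0.026],[0,0,40,0],[0,0,20,0],[0,0,0,0],[0,0,0,0]]]'; python3 -m inch '[[[0,0,0,0],[0,0,0,0],[0,0,0,0],[0,0,0,0],[0,0,0,0],[0,0,0,0],[0,0,0,0]]]' 1 30; python3 go.py .5209 .3387 .094 80; python3 -m inch '[[[0,0,-20,0],[0,0,-40,0],[0,0,-50,0],[0,0,0,0],[0,0,0,0]]]'; python3 go.py .5696 .1284 .2 91
```

```text
time: 55.38
tool_pos: [0.522, 0.3393, 0.0968]
tool_rot: [3.14, -0.001, 1.393]
contact_force: [-0.2, -0.6, -0.3]
opening: 0.0504
time: 56.25
tool_pos: [0.5213, 0.339, 0.0958]
tool_rot: [3.142, -0.0, 1.392]
contact_force: [-0.6, 0.5, 2.0]
opening: 0.0139
t56.25 tcp [0.5213 0.339  0.0958] yaw 79.78 q6 0.63 F [-0.6  0.5  2. ] T [ 0.01  0.12 -0.01] op 0.0139
tool shift mm [-0.3 -0.4  1.8] turn -0.004
time: 56.88
tool_pos: [0.5206, 0.3385, 0.2041]
tool_rot: [-3.14, 0.002, 1.392]
contact_force: [-1.1, 0.1, -3.4]
opening: 0.0135
t56.88 tcp [0.5206 0.3385 0.2041] yaw 79.77 q6 0.63 F [-1.1  0.1 -3.4] T [-0.   -0.05  0.01] op 0.0135
tool shift mm [-198.1   85.5    4.3] turn -0.196
```

```bash
python3 -m inch '[[[-49.5,21.4,0,0],[-49.5,21.4,0,0],[-49.5,21.4,0,0],[-49.5,21.4,0,0],[0,0,0,-0.1],[0,0,0,-0.096],[0,0,0,0],[0,0,0,0]]]'; python3 go.py .5694 .1283 .145 91
```

```text
time: 57.88
tool_pos: [0.5699, 0.129, 0.2044]
tool_rot: [-3.139, 0.0, 1.587]
contact_force: [-0.3, 1.1, -3.0]
opening: 0.0136
t57.88 tcp [0.5699 0.129  0.2044] yaw 90.92 q6 0.08 F [-0.3  1.1 -3. ] T [-0.02 -0.14  0.01] op 0.0136
tool shift mm [-0.6 -0.3 59.4] turn -0.001
```

```bash
python3 -m inch '[[[-0.5,-0.3,40,0],[0,0,19,0],[0,0,0,0],[0,0,0,0],[0,0,0,0],[0,0,0,0]]]'; python3 go.py .5694 .1283 .128 91;  python3 -c "
from ov import *
ov('k',.0858,0,'pics/k5.png',C=(.5694,.1282))"
```

```text
time: 58.62
tool_pos: [0.5705, 0.1284, 0.1475]
tool_rot: [3.14, -0.0, 1.588]
contact_force: [-0.6, 0.4, -2.4]
opening: 0.014
t58.62 tcp [0.5705 0.1284 0.1475] yaw 91.00 q6 0.07 F [-0.6  0.4 -2.4] T [-0.03 -0.05  0.01] op 0.0140
tool shift mm [-0.1 -1.2 19.5] turn -0.0
```

View pics/k5.png

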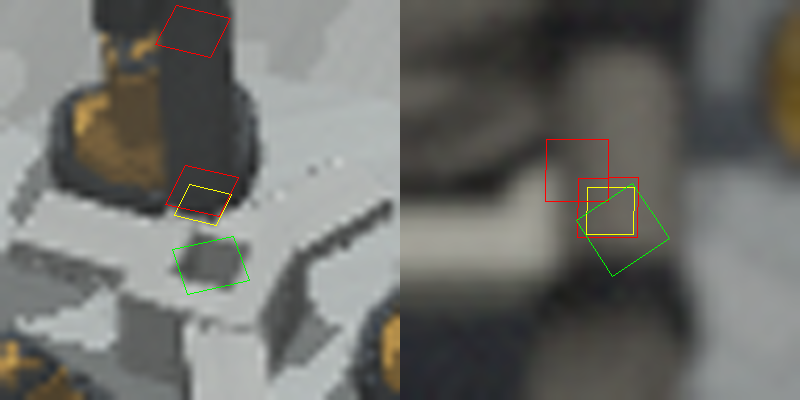

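```bash
python3 -m inch '[[[0,-0.5,12,0],[0,0,5,0],[0,0,3,0],[0,0,3,0],[0,0,0,0],[0,0,0,0]]]'; python3 go.py .5694 .1283 .098 91; python3 -m inch '[[[0,0,3,0],[0,0,3,0],[0,0,0,0]]]'; python3 go.py .5694 .1283 .098 91
```

```text
time: 59.48
tool_pos: [0.5698, 0.1284, 0.1239]
tool_rot: [3.141, 0.0, 1.588]
contact_force: [0.6, -1.1, -2.0]
opening: 0.0137
t59.48 tcp [0.5698 0.1284 0.1239] yaw 91.00 q6 0.07 F [ 0.6 -1.1 -2. ] T [ 0.01 -0.1   0.  ] op 0.0137
tool shift mm [-0.1 -0.4 25.9] turn 0.0
time: 59.85
tool_pos: [0.5694, 0.1283, 0.1173]
tool_rot: [-3.141, 0.0, 1.588]
contact_force: [0.7, 0.1, -3.0]
opening: 0.0139
t59.85 tcp [0.5694 0.1283 0.1173] yaw 91.00 q6 0.07 F [ 0.7  0.1 -3. ] T [-0.01 -0.03 -0.07] op 0.0139
tool shift mm [-0.   0.  19.3] turn 0.0
```

```bash
python3 -m inch '[[[0,0,4,0],[0,0,4,0],[0,0,4,0],[0,0,4,0],[0,0,2.5,0],[0,0,0,0]]]'; python3 go.py .5694 .1283 .098 35; python3 -m inch '[[[0,0,0,0.08],[0,0,0,0.08],[0,0,0,0.08],[0,0,0,0.08],[0,0,0,0.08],[0,0,0,0.08],[0,0,0,0.08],[0,0,0,0.08],[0,0,0,0.08],[0,0,0,0]]]';  python3 go.py .5694 .1283 .098 26
```

```text
time: 60.6
tool_pos: [0.5695, 0.1283, 0.0989]
tool_rot: [-3.141, 0.0, 1.588]
contact_force: [-0.1, -0.0, -1.6]
opening: 0.0136
t60.60 tcp [0.5695 0.1283 0.0989] yaw 91.00 q6 0.07 F [-0.1 -0.  -1.6] T [-0.04 -0.06  0.02] op 0.0136
tool shift mm [-0.  -0.1  0.9] turn 0.977
time: 61.85
tool_pos: [0.5699, 0.1278, 0.0993]
tool_rot: [3.141, 0.0, 0.869]
contact_force: [0.8, -2.8, -2.9]
opening: 0.0136
t61.85 tcp [0.5699 0.1278 0.0993] yaw 49.81 q6 0.79 F [ 0.8 -2.8 -2.9] T [-0.69 -0.25  0.09] op 0.0136
tool shift mm [ 0.  -0.7  1.3] turn 0.415
```

```bash
python3 -m inch '[[[0,0,0,0.07],[0,0,0,0.07],[0,0,0,0.07],[0,0,0,0.07],[0,0,0,0.06],[0,0,0,0]]]';  python3 go.py .5694 .1283 .098 26; python3 -m inch '[[[0,0,0,0.04],[0,0,0,0.03],[0,0,0,0]]]';  python3 go.py .5694 .1283 .098 26
```

```text
time: 62.6
tool_pos: [0.57, 0.1277, 0.0994]
tool_rot: [3.14, -0.0, 0.53]
contact_force: [0.7, -4.2, -2.8]
opening: 0.0139
t62.60 tcp [0.57   0.1277 0.0994] yaw 30.39 q6 1.13 F [ 0.7 -4.2 -2.8] T [-1.07 -0.28  0.18] op 0.0139
tool shift mm [-0.2 -0.8  1.4] turn 0.077
time: 62.98
tool_pos: [0.57, 0.1277, 0.0993]
tool_rot: [3.14, -0.0, 0.46]
contact_force: [0.8, -5.1, -3.1]
opening: 0.0139
t62.98 tcp [0.57   0.1277 0.0993] yaw 26.35 q6 1.20 F [ 0.8 -5.1 -3.1] T [-1.23 -0.3   0.16] op 0.0139
tool shift mm [-0.3 -0.8  1.3] turn 0.006
```

```bash
python3 -m inch '[[[0,0,0,0.02],[0,0,0,0.02],[0,0,0,0]]]';  python3 go.py .5694 .1283 .098 26; python3 -m inch '[[[0,0,0,0.02],[0,0,0,0.02],[0,0,0,0]]]';  python3 go.py .5694 .1283 .098 26
```

```text
time: 63.35
tool_pos: [0.57, 0.1277, 0.0993]
tool_rot: [3.14, -0.0, 0.42]
contact_force: [1.4, -4.9, -1.9]
opening: 0.0133
t63.35 tcp [0.57   0.1277 0.0993] yaw 24.07 q6 1.24 F [ 1.4 -4.9 -1.9] T [-1.27 -0.31  0.2 ] op 0.0133
tool shift mm [-0.3 -0.8  1.3] turn -0.034
time: 63.72
tool_pos: [0.57, 0.1277, 0.0993]
tool_rot: [3.14, -0.0, 0.38]
contact_force: [1.2, -4.5, -4.0]
opening: 0.0138
t63.73 tcp [0.57   0.1277 0.0993] yaw 21.80 q6 1.28 F [ 1.2 -4.5 -4. ] T [-1.15 -0.27  0.32] op 0.0138
tool shift mm [-0.3 -0.8  1.3] turn -0.073
```

```bash
python3 -m inch '[[[0,0,0,0.03],[0,0,0,0],[0,0,0,0]]]';  python3 go.py .5694 .1283 .098 26
python3 - <<'E'
from h import *
c=cam("side"); t=cam("top")
cv2.imwrite("pics/f2.png",np.hstack([cv2.resize(i[a:a+h,b:b+h],(400,400),interpolation=cv2.INTER_CUBIC) for i,a,b,h in((c["img"],230,200,100),(t["img"],165,190,75))]))
E
```

```text
time: 64.1
tool_pos: [0.5699, 0.1278, 0.0993]
tool_rot: [3.14, -0.0, 0.351]
contact_force: [1.5, -5.3, -4.3]
opening: 0.0138
t64.10 tcp [0.5699 0.1278 0.0993] yaw 20.11 q6 1.31 F [ 1.5 -5.3 -4.3] T [-1.23 -0.32  0.54] op 0.0138
tool shift mm [-0.3 -0.7  1.3] turn -0.103
```

View pics/f2.png

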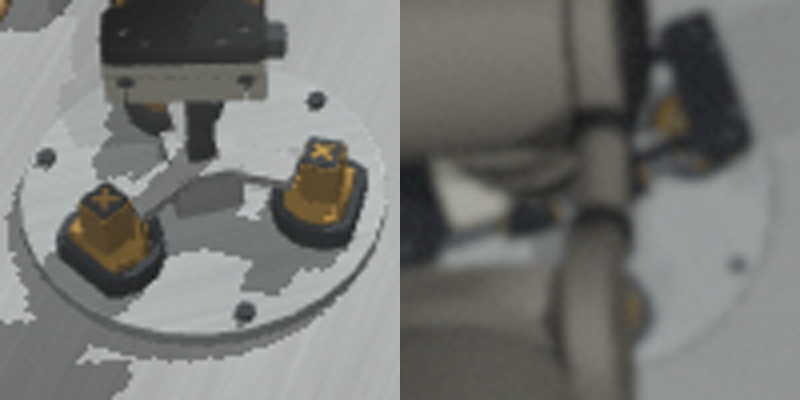

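```bash
python3 -m inch '[[[0,0,0,-0.07],[0,0,0,-0.07],[0,0,0,-0.06],[0,0,0,0]]]'; python3 go.py .57 .1283 .098 34; python3 -m inch '[[[0,0,-8,0],[0,0,-10,0],[0,0,-15,0],[0,0,-40,0],[0,0,-35,0],[0,0,0,0],[0,0,0,0]]]'; python3 go.py .5206 .3387 .205 80
```

```text
time: 64.7
tool_pos: [0.57, 0.1284, 0.0994]
tool_rot: [3.141, -0.001, 0.549]
contact_force: [1.3, -2.1, -2.8]
opening: 0.0136
t64.70 tcp [0.57   0.1284 0.0994] yaw 31.44 q6 1.11 F [ 1.3 -2.1 -2.8] T [-0.62 -0.41 -0.01] op 0.0136
tool shift mm [-0.1  0.1  1.4] turn -0.045
time: 65.58
tool_pos: [0.5688, 0.1287, 0.2065]
tool_rot: [-3.14, 0.001, 0.549]
contact_force: [-0.6, -0.3, -3.4]
opening: 0.0134
t65.58 tcp [0.5688 0.1287 0.2065] yaw 31.43 q6 1.11 F [-0.6 -0.3 -3.4] T [ 0.04 -0.01  0.  ] op 0.0134
tool shift mm [  68.4 -204.3    1.7] turn -0.848
```

```bash
python3 -m inch '[[[17,-51,0,0],[17,-51,0,0],[17,-51,0,0],[17,-51,0,0],[0,0,0,-0.17],[0,0,0,-0.17],[0,0,0,-0.17],[0,0,0,-0.17],[0,0,0,-0.168],[0,0,0,0]]]'; python3 -m inch '[[[0,0,0,0],[0,0,0,0]]]'; python3 go.py .5206 .3387 .11 80
```

```text
time: 66.82
tool_pos: [0.5204, 0.3377, 0.2053]
tool_rot: [-3.138, 0.002, 1.395]
contact_force: [0.6, 0.1, -3.1]
opening: 0.0137
time: 67.08
tool_pos: [0.5212, 0.3379, 0.2068]
tool_rot: [-3.141, 0.0, 1.394]
contact_force: [0.1, 0.5, -2.0]
opening: 0.0137
t67.08 tcp [0.5212 0.3379 0.2068] yaw 79.90 q6 0.63 F [ 0.1  0.5 -2. ] T [-0.06 -0.13  0.  ] op 0.0137
tool shift mm [ 0.8 -0.7 96.8] turn -0.002
```

Run:
```python
from h import *
c=cam("side"); 
cv2.imwrite("pics/f3.png",np.hstack([cv2.resize(c["img"][225:325,195:295],(400,400),interpolation=cv2.INTER_CUBIC),cv2.resize(c["img"][300:400,185:285],(400,400),interpolation=cv2.INTER_CUBIC)]))
```

```text
(no output)
```

View pics/f3.png

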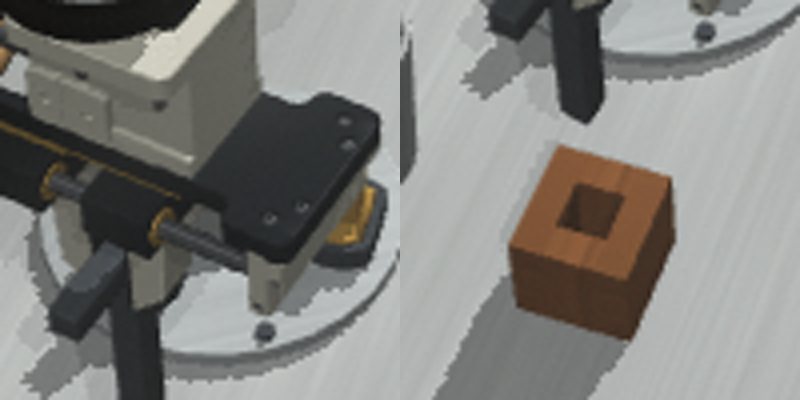

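```bash
python3 -m inch '[[[0.8,-0.7,45,0],[0,0,35,0],[0,0,17,0],[0,0,5,0],[0,0,5,0],[0,0,0,0],[0,0,0,0]]]'; python3 go.py .5206 .3387 .0958 80
```

```text
time: 68.0
tool_pos: [0.5212, 0.339, 0.1011]
tool_rot: [3.14, -0.001, 1.396]
contact_force: [0.1, 0.3, -2.7]
opening: 0.0139
t68.00 tcp [0.5212 0.339  0.1011] yaw 80.00 q6 0.63 F [ 0.1  0.3 -2.7] T [-0.04 -0.13 -0.03] op 0.0139
tool shift mm [-0.4 -0.6  5.3] turn -0.0
```

```bash
python3 -m inch '[[[0,0,3,0],[0,0,2,0],[0,0,0,0],[0,0,0,0]]]'; python3 go.py .5206 .3387 .0958 80; python3 -m inch '[[[0,0,0.5,0],[0,0,0,0],[0,0,0,0]]]'; python3 go.py .5206 .3387 .0958 80
```

```text
time: 68.5
tool_pos: [0.521, 0.3389, 0.0958]
tool_rot: [3.141, -0.0, 1.396]
contact_force: [-1.6, -0.3, 3.8]
opening: 0.014
t68.50 tcp [0.521  0.3389 0.0958] yaw 80.00 q6 0.63 F [-1.6 -0.3  3.8] T [-0.16  0.33  0.01] op 0.0140
tool shift mm [-0.3 -0.3 -0. ] turn -0.0
time: 68.88
tool_pos: [0.5211, 0.339, 0.0958]
tool_rot: [3.141, -0.001, 1.396]
contact_force: [-2.6, -1.3, 7.1]
opening: 0.0136
t68.88 tcp [0.5211 0.339  0.0958] yaw 80.00 q6 0.63 F [-2.6 -1.3  7.1] T [-0.27  0.46  0.05] op 0.0136
tool shift mm [-0.4 -0.4 -0. ] turn 0.0
```

Standing on the floor. Release, retreat, and check everything.

```bash
python3 -m inch '[[[0,0,0,0],[0,0,0,0],[0,0,0,0],[0,0,0,0],[0,0,0,0],[0,0,-20,0],[0,0,-40,0],[0,0,-50,0],[0,0,-30,0]]]' -0.1; python3 -m inch '[[[-58,0,0,0],[-58,0,0,0],[-58,0,0,0],[-58,0,0,0],[-58,0,0,0],[-58,0,0,0],[-58,0,0,0],[-58,0,0,0],[-40,0,0,0],[0,0,0,0]]]'
python3 - <<'E'
from fit import *
T=cam("top")
for a in(64.85,-55.15,-175.15):
    r=np.radians(a); x,y=.5694+.066*np.cos(r),.1282+.066*np.sin(r)
    print(a,np.round([x,y],4),np.round(fit([T],x,y,(a,),z0=.01),4))
c=cam("side")
for n in("top","side"): print(n,[(round(d["conf"],2),np.round(pix2w(T if n=="top" else c,d["at"],.01),4)) for d in place_of(n,"key")[:1]])
cv2.imwrite("pics/f4.png",np.hstack([cv2.resize(c["img"][225:325,195:295],(400,400),interpolation=cv2.INTER_CUBIC),cv2.resize(c["img"][300:400,185:285],(400,400),interpolation=cv2.INTER_CUBIC)]))
E
```

```text
time: 70.0
tool_pos: [0.5214, 0.3391, 0.2375]
tool_rot: [3.139, -0.002, 1.396]
contact_force: [0.2, 0.9, 0.3]
opening: 0.0507
time: 71.25
tool_pos: [0.4328, -0.1598, 0.2347]
tool_rot: [3.141, 0.001, 1.392]
contact_force: [-0.8, 0.5, 0.0]
opening: 0.0504
64.85 [0.5974 0.1879] [ 0.5996  0.1892 60.587  36.2011]
-55.15 [0.6071 0.074 ] [6.094000e-01 7.370000e-02 3.054173e+02 1.316910e+01]
-175.15 [0.5036 0.1226] [5.045000e-01 1.237000e-01 1.823645e+02 1.389820e+01]
top [(0.6, array([0.5337, 0.3427, 0.01  ]))]
side [(0.67, array([0.5174, 0.3326, 0.01  ]))]
```

View pics/f4.png

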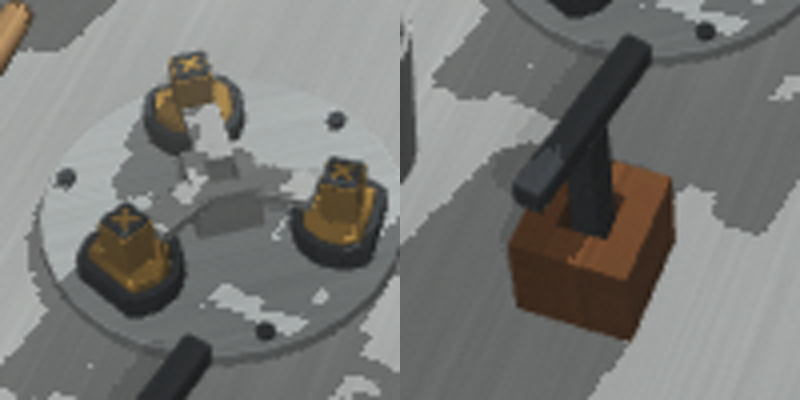

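```bash
python3 -c "
from cell import *
print(hand_in())"
```

```text
the job is handed in; nothing more can be done
None
```

The job is done and handed in at about 71 s of the 208 s allowed. `hand_in()` gave no verdict.

**What I did**
- **Opened the clamp:** I took the key from its stand, fitted it in the socket with its tip about 3 mm above the socket floor, and turned it anticlockwise. The clamp ended at roughly 0.95 rad, estimated from the key's yaw and a picture. I then put the key back in the stand.
- **Seated the stamps:** I centred each stamp with two grips at right angles, turned its flat to match, and lowered it to the seat floor. Side forces stayed under 3 N. One stamp was knocked aside partway through, so I located it again before picking it up.
- **Shut the clamp:** I turned the key clockwise until the torque rose from 0.20 to 0.54 N m, which marks the stop. The key went back down to the stand floor at the expected height, with 7 N of contact.

**Last checks**
- **Pictures:** The last picture shows all three stamps in their seats with their flats outward. At least two clamp arms are visible over the seats, and the key is upright in the stand. The gripper was clear of everything. I did not measure the bystanders again at the end, but the robot's path never came near them.
- **Disagreement, stamps:** The final top-camera fits put the stamps 1 to 3 mm from the seat positions I had computed. The fits were poorer than before, partly from shadows, and the camera calibration is only good to about 2 mm.
- **Disagreement, key:** The network's key positions were 7 mm (side) and 13 mm (top) from where I released it. I trusted the release position, the floor contact and the picture instead.

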